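# Fit the slim nozzle to the pastry filler

### The job

Fit the slim, tapering filling nozzle to the pastry filler's tilted quick coupler. First draw the coupler's sleeve back, away from its mouth, until it catches and stays back by itself, and let go of it; then take the slim nozzle out of its stand and push its plug home in the coupler until the sleeve springs fully forward and locks it, and let go. Leave the wide nozzle in its stand, and leave the bowl, the sugar shaker and the spatula where they are.

Things in the scene. Friction and masses are not known exactly. Their poses are not given: they have to be found in the camera images.
- coupler: Quick coupler on the pastry filler (low white machine, steel hopper beside the coupler). Origin: centre of its round mouth, 190 mm above the table; z: its axis, out of the mouth, leaning 35 degrees from vertical to the machine's front (roughly towards the robot); y is level. Bore 21 mm wide, 30 mm deep, with a conical lead-in, 28 mm wide at the mouth, 5 mm deep.
- sleeve_mid (a point): Aluminium sleeve round the coupler; point on the axis in the middle of its grip, moves with it, 17 mm below the mouth when forward. Ribbed grip 44 mm diameter, 30 mm long; at its back end a collar, 60 mm diameter, 8 mm thick, its front face 15 mm behind this point: fingertips can push on it. 25 mm beside it is free. While it is forward two jaws bar the bore 13 mm down.
- sleeve (a joint): How far the sleeve is drawn back along the coupler's -z, m: 0 forward (as at the start), 0.016 hard stop. Its spring pulls forward with 4 to 9 N. Drawn back past 0.0125 it is caught; let go, it stays at about 0.0085. A plug pushed to the bore's floor frees it: it springs to 0 and its jaws close in the plug's groove.
- bore_floor (a point): Centre of the bore's floor, where the plug's foot comes to rest, 30 mm below the mouth on the axis. A catch button stands 4.5 mm up from it; pressing it 3 to 4 mm down with the plug (about 10 to 15 N) frees a sleeve that is caught.
- nozzle_slim_hub (a point): Steel nozzle to be fitted, upright in the stand, 98 mm tall, 0.18 kg. Point: centre of its hub, on the axis, 55 mm above its foot; z from plug to tip. Hub (grip here): 34 mm diameter, 22 mm high. Below it the plug, 20 mm diameter, 44 mm long, grooved 10 to 18 mm above the foot; above it a slim cone, 22 to 8 mm wide, 32 mm long. Fully home, this point is 25 mm out from the mouth.
- nozzle_wide_hub (a point): The other nozzle, to be left in the stand: same plug and hub, but a short wide outlet, 28 mm diameter and 12 mm high, above the hub. Point: the hub's centre, 55 mm above its foot.
- rack: White plastic block, 64 x 170 x 40 mm, the nozzle stand. Origin: centre of its underside; the long side is its y axis. Two wells, 24 mm wide and 32 mm deep, 50 mm either side of the centre along y, hold the nozzles, their hubs' centres 63 mm above the table. Which nozzle stands where varies.
- bowl_mid (a point): Steel bowl, 150 mm wide, 70 mm tall; point on its axis, half-way up. A bystander.
- shaker_mid (a point): Aluminium sugar shaker (a plain can), 68 mm wide, 130 mm tall; point on its axis, half-way up. A bystander.
- spatula_mid (a point): Spatula lying on the table; point at its middle. A bystander.
Mind the look-alikes: they are no part of the job. What is shaped like the part that bears nozzle_slim_hub but blue or orange is not meant.

How it is judged:
By the outcome, as a careful person would: the job done as asked, in the order asked, and still so for the second after the job is handed in, with the robot touching nothing.
It also fails if it takes over 64 s, if anything falls off the work surface, if the arm or the gripper's body presses on something with over 40 N, if the wrist force passes 120 N, or if a joint passes its speed limit or range.

### The arm

A 6-joint arm with a two-finger parallel gripper is mounted at the origin on the work surface. World frame = base frame: x ahead of the robot, y to its left, z up, the work surface at z = 0. Lengths are in m, angles in rad, forces in N, time in s.
With the tool pointing down it reaches from about 0.375 to 0.925 m from the base axis. Payload 5.7 kg.
Tool frame: the origin (TCP) lies at the very end of the fingers, on their centre line; the grasp point (between the pads) lies grip_point_offset behind it (grip_point_offset is the distance from the TCP to the grasp point, in m); z points along the fingers, y is the direction in which the jaws open and shut (so a half turn about z gives the same grasp; the last joint's range is limited). The gripper opens to 88 mm and grips with 3 to 60 N. Pads are 20 mm wide; open, the fingers measure 115 mm over their backs; the gripper's body (75 mm by 178 mm) begins 61 mm behind the grasp point.
Start: joints at [1.042, 0.359, 1.51, -0, 1.272, -0.115], TCP at [0.241, 0.549, 0.202] pointing down, gripper open.
Joint ranges: [-2.97, 2.97], [-1.01, 2.36], [0.21, 2.38], [-0.96, 4.11], [0.2, 2.71], [-2.98, 2.98]. Speed limits (rad/s): [2.39, 2.39, 3.14, 3.14, 3.14, 3.14].

### API

Orientations are given as a unit quaternion [w, x, y, z].
In Python, from rig import get_obs, capture, camera_model, sign_off, grip_point_offset gives the robot as it stands. The module is installed in compiled form; this text tells all that it offers.
- The arm moves only by the shell command python3 -m jog 'ROWS' [FORCE]. ROWS is JSON, a list that holds one entry, the list of rows, each a list of 5 numbers: the opening, from -1 (shut) to 1 (fully open), so that 0 is half open, then the shift along the tool's x, y, z in mm, then the turn about the tool's z in degrees. In form: [[[claw, x, y, z, roll], ...]]. A call has 1 to 12 rows; each row is the pose to reach, as a shift and turn from the pose commanded when the call began, along the tool's axes at that moment; what a row does not reach only later rows make up. A row lasts 1/8 s, in which the tool goes at most 62.5 mm and 10.7 degrees, less where a joint would pass 70% of its speed; a pose out of reach is approached as far as the arm can. A call with a gripper value outside its range is refused whole. The fingers move at their own pace and stop on an object; FORCE is the grip in N (left out, the last holds). Time passes only in rows, so rows that repeat a pose let the fingers close. It gives the time, the measured TCP pose, the force and the opening at its end, in the units of the state.
- get_obs(): the state, without advancing time (a new reading comes with each control period).
- capture(name): name is "side" or "top" or "wrist"; returns the picture (420x560x3 uint8, red, green, blue); there is no depth.
- camera_model(name): a dict with "intrinsics" (3x3 intrinsics, pixels), "R" (3x3) and "t" (3): a world point X has camera coordinates R X + t. Camera axes: x right, y down, z forward; pixel columns grow to the right and rows downward; lengths in m; the calibration is good to about 2 mm. The wrist camera is an equidistant fisheye: a pixel r from the principal point sees the ray r / f radians off the axis. A picture is of the moment at which its call begins: read the wrist's pose just before it. camera_model takes no time and is no camera call; for the wrist camera it gives the pose at the moment of the call.
- sign_off(): hands the job in, once; it reports no verdict.
The state is a dict: "time_s": time; "joint_pos": joint angles; "qd": joint speeds; "joint_efforts": joint torques, N m; "tool_pos": TCP position; "ee_rot": TCP orientation; "wrist_force": force on the tool from outside, world axes, zero at the start; "moment": the same for the moment, N m; "opening": opening from 0.0 (shut) to 1.0 (fully open).
Only numpy, scipy, OpenCV 4.12 (cv2) and the standard library are available. Lean on these libraries where they do the work, as an engineer would, in place of code of your own. Each camera call takes 0.05 s, during which the arm holds its last target.

## Working session

There is one attempt and no reset: what is moved stays moved. The work goes in short steps, Python scripts to look and compute and a shell command to move; the robot and the scene stay as the last step left them, time stands still between calls to the robot, and variables do not carry over. Pictures are saved under pics/ and viewed, and the job is handed in when it is done.

```bash
mkdir -p pics; ls; python3 - <<'E'
from rig import *
import cv2,rig
print(get_obs()); print(grip_point_offset)
for n in("side","top","wrist"):
    m=camera_model(n); print(n,m)
    cv2.imwrite(f"pics/{n}0.png",capture(n)[:,:,::-1])
E
```

```text
pics
{'time_s': 0.0, 'joint_pos': array([ 1.04187242e+00,  3.59498738e-01,  1.51140798e+00,  6.11187054e-06,
        1.27251281e+00, -1.15104097e-01]), 'qd': array([ 0.0014188 ,  0.00139426,  0.00012158,  0.00076462, -0.00021059,
       -0.00058524]), 'joint_efforts': array([-2.07338118e-03, -5.15394080e+01, -2.70724279e+01,  6.71648677e-02,
        3.50710284e-02, -1.21116714e-04]), 'tool_pos': array([0.24090678, 0.5487254 , 0.20162267]), 'ee_rot': array([-2.91852977e-04,  2.05437496e-01,  9.78669812e-01, -8.65563562e-04]), 'wrist_force': array([ 0.35168326, -0.64680147, -1.15065494]), 'moment': array([-0.03014808, -0.01557014, -0.0263547 ]), 'opening': 1.0003192212971321}
0.0187
side {'intrinsics': array([[379.74714616,   0.        , 278.93206405],
       [  0.        , 379.74714616, 210.24579068],
       [  0.        ,   0.        ,   1.        ]]), 'R': array([[-0.95693258, -0.29026151,  0.00531855],
       [-0.2083661 ,  0.67395301, -0.70878128],
       [ 0.20214747, -0.67936411, -0.70540825]]), 't': array([0.49753875, 0.24816315, 1.02887201])}
top {'intrinsics': array([[462.24826609,   0.        , 277.68723287],
       [  0.        , 462.24826609, 221.66328986],
       [  0.        ,   0.        ,   1.        ]]), 'R': array([[-0.00334368, -0.99965413, -0.0260853 ],
       [-0.99638594,  0.00554452, -0.08476041],
       [ 0.08487572,  0.02570762, -0.99605985]]), 't': array([-0.05797677,  0.54245671,  1.41402657])}
wrist {'intrinsics': array([[325.1922621 ,   0.        , 281.79684564],
       [  0.        , 325.1922621 , 209.24400203],
       [  0.        ,   0.        ,   1.        ]]), 'R': array([[ 0.40143238,  0.91588735, -0.00155366],
       [ 0.88628024, -0.38802666,  0.25286885],
       [ 0.23099652, -0.10288673, -0.96749932]]), 't': array([-0.59896016, -0.0314108 ,  0.38960017])}
```

View pics/side0.png

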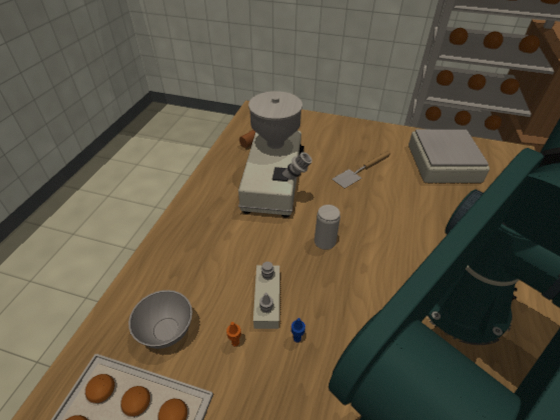

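View pics/top0.png

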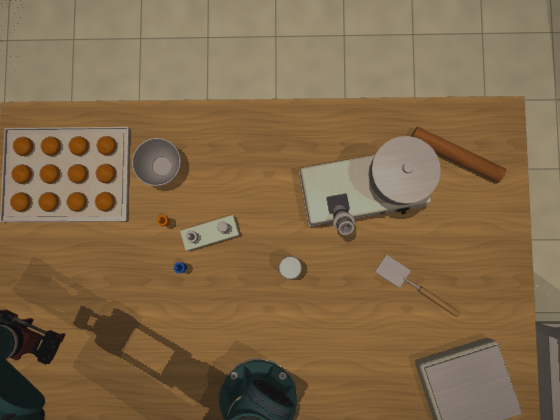

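View pics/wrist0.png

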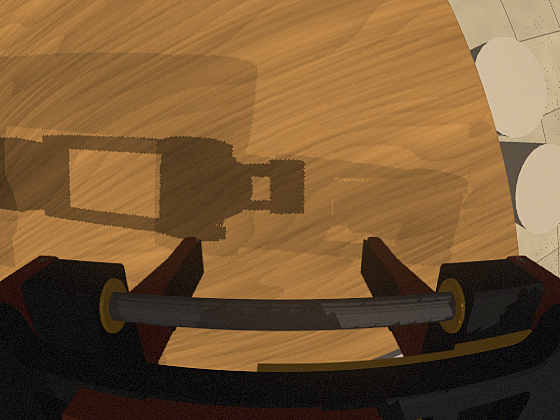

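Slim nozzle candidates, seen in the side view: the steel one at (265,303) in the stand, the wide one at (267,270), and orange (234,333) and blue (298,329) look-alikes that stand loose. I'll enlarge to confirm.

```bash
python3 - <<'E'
import cv2,numpy as np
s=cv2.imread("pics/side0.png");t=cv2.imread("pics/top0.png")
r=lambda i,x,y,w,h,k:cv2.resize(i[y:y+h,x:x+w],None,fx=k,fy=k,interpolation=cv2.INTER_CUBIC)
cv2.imwrite("pics/c_side_rack.png",r(s,215,250,100,100,6))
cv2.imwrite("pics/c_side_coup.png",r(s,230,85,100,100,6))
cv2.imwrite("pics/c_top_rack.png",r(t,145,200,100,80,6))
cv2.imwrite("pics/c_top_coup.png",r(t,295,130,150,112,5))
E
```

```text
(no output)
```

View pics/c_side_rack.png

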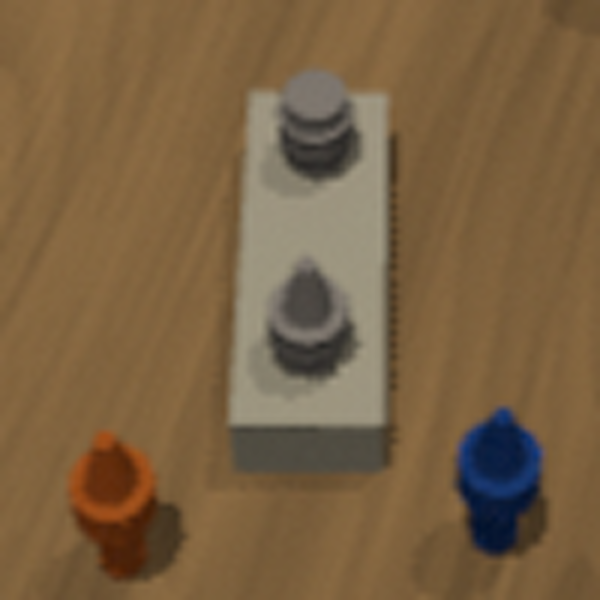

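View pics/c_side_coup.png

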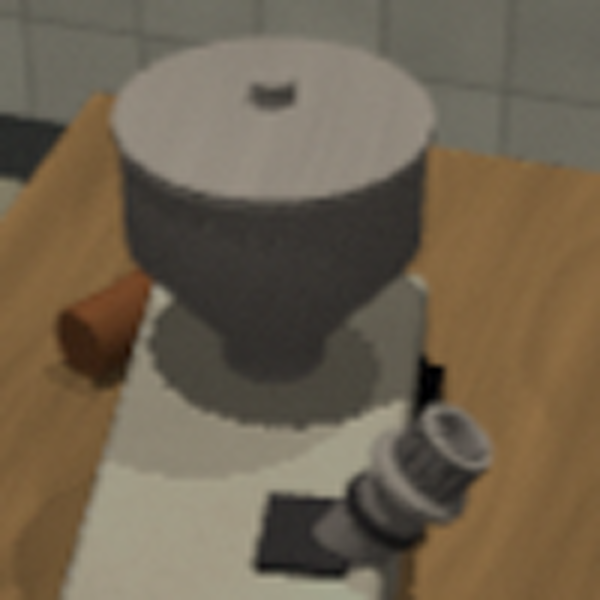

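View pics/c_top_rack.png

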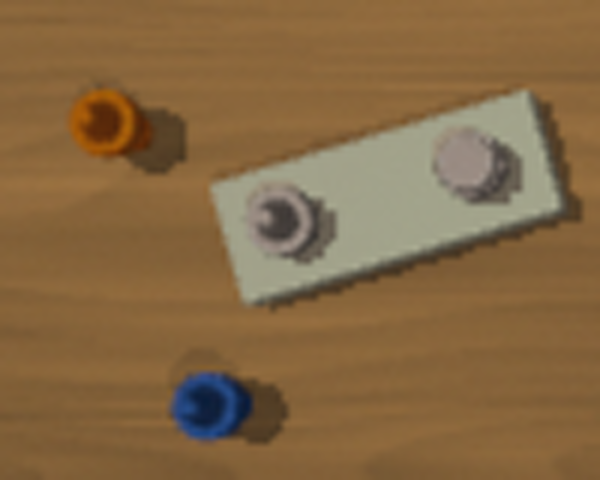

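View pics/c_top_coup.png

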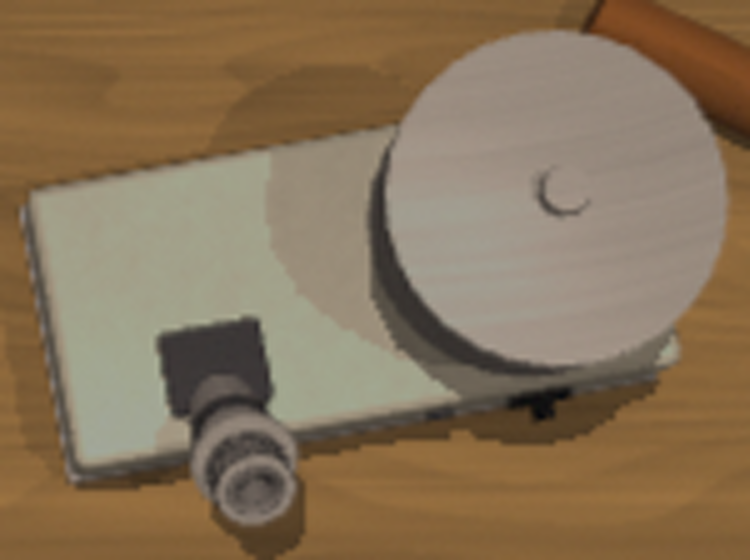

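```bash
cat > h.py <<'E'
import numpy as np,cv2
from rig import *
from scipy.optimize import least_squares
def ray(n,uv,m=None):
    m=m or camera_model(n);K,R,t=m["intrinsics"],m["R"],m["t"]
    p=np.array([(uv[0]-K[0,2])/K[0,0],(uv[1]-K[1,2])/K[1,1]])
    if n=="wrist":
        th=np.linalg.norm(p);d=np.array([*(p/th*np.sin(th)),np.cos(th)])
    else: d=np.array([*p,1])
    d=R.T@d;return -R.T@t,d/np.linalg.norm(d)
def proj(n,X,m=None):
    m=m or camera_model(n);K,R,t=m["intrinsics"],m["R"],m["t"]
    c=(R@np.asarray(X,float).T).T+t
    c=np.atleast_2d(c)
    if n=="wrist":
        r=np.linalg.norm(c[:,:2],axis=1);th=np.arctan2(r,c[:,2]);q=c[:,:2]*(th/r)[:,None]
    else:q=c[:,:2]/c[:,2:]
    return q*[K[0,0],K[1,1]]+[K[0,2],K[1,2]]
def tri(rs):
    A=sum(np.eye(3)-np.outer(d,d) for o,d in rs);b=sum((np.eye(3)-np.outer(d,d))@o for o,d in rs)
    X=np.linalg.solve(A,b);return X,[round(1e3*np.linalg.norm((np.eye(3)-np.outer(d,d))@(X-o)),1) for o,d in rs]
def atz(n,uv,z,m=None):
    o,d=ray(n,uv,m);return o+d*(z-o[2])/d[2]
E
python3 - <<'E'
from h import *
P=dict(slimtip=((265.8,293.6),(188.6,236.6),.106),slimtop=((266.4,302.6),(191.8,236.6),.074),wide=((267.4,266.1),(222.9,226.6),.086),mouth=((306.6,158.8),(346.1,228.3),.19),lid=((275.4,104.6),(406.3,169.5),.3))
for k,(s,t,z) in P.items():
    print(k,*[np.round(v,4) for v in tri([ray("side",s),ray("top",t)])],atz("side",s,z).round(4),atz("top",t,z).round(4))
for c in [(212,183),(527,90),(566,210),(247,303)]:
    print(atz("top",(145+c[0]/6-.4,200+c[1]/6-.4),.04).round(4))
for c in [(30,192),(75,478),(680,350)]: print("mach",atz("top",(295+c[0]/5,130+c[1]/5),.06).round(3))
E
```

```text
slimtip [0.4929 0.1982 0.1097] [0.6 0.6] [0.4943 0.196  0.106 ] [0.4926 0.1989 0.106 ]
slimtop [0.4938 0.1974 0.068 ] [0.7 0.7] [0.4919 0.2008 0.074 ] [0.4942 0.1963 0.074 ]
wide [0.5224 0.1012 0.0841] [0.7 0.7] [0.5212 0.1025 0.086 ] [0.5229 0.1011 0.086 ]
mouth [ 0.5086 -0.2521  0.1851] [0.4 0.4] [ 0.5069 -0.2457  0.19  ] [ 0.5087 -0.2514  0.19  ]
lid [ 0.6547 -0.3995  0.2664] [0. 0.] [ 0.6369 -0.3423  0.3   ] [ 0.6481 -0.3909  0.3   ]
[0.5163 0.2405 0.04  ]
[0.5633 0.0785 0.04  ]
[0.5015 0.0582 0.04  ]
[0.4547 0.2216 0.04  ]
mach [ 0.702 -0.133  0.06 ]
mach [ 0.527 -0.159  0.06 ]
mach [ 0.602 -0.523  0.06 ]
```

The wanted nozzle is the plain steel one with the slim pointed cone, standing in the rack: top (191,236), side (266,300). Its tip triangulates to z≈0.11, as it should. The wide one has a flat top, and the orange and blue ones are loose look-alikes. Next I'll go to a viewing spot in front of the coupler.

```bash
cat >> h.py <<'E'
from scipy.spatial.transform import Rotation as Ro
def Rt(o=None):
    w,x,y,z=(o or get_obs())["ee_rot"];return Ro.from_quat([x,y,z,w]).as_matrix()
def go(target,yang=None):
    o=get_obs();R=Rt(o);d=R.T@(np.asarray(target)-o["tool_pos"])*1e3
    cur=np.degrees(np.arctan2(R[1,1],R[0,1]))
    print("tool shift mm",d.round(1),"y-angle",cur.round(2),"roll",None if yang is None else round(cur-yang,1),"t",o["time_s"])
E
python3 -c "
from h import *
go([.47,-.255,.27],101.6)"
```

```text
tool shift mm [-532.9 -644.   -67.4] y-angle 66.29 roll -35.3 t 0.15
```

```bash
python3 -m jog '[[[1,-40,-48,-68,-10],[1,-533,-644,-68,-35.3],[1,-533,-644,-68,-35.3],[1,-533,-644,-68,-35.3],[1,-533,-644,-68,-35.3],[1,-533,-644,-68,-35.3],[1,-533,-644,-68,-35.3],[1,-533,-644,-68,-35.3],[1,-533,-644,-68,-35.3],[1,-533,-644,-68,-35.3],[1,-533,-644,-68,-35.3],[1,-533,-644,-68,-35.3]]]'
python3 -c "
from h import *
go([.47,-.255,.27],101.6)"
```

```text
time_s: 1.65
tool_pos: [0.44, -0.15, 0.2675]
ee_rot: [0.0, -0.101, 0.995, 0.0]
wrist_force: [0.8, 0.6, 0.7]
opening: 1.006
tool shift mm [  -8.3 -108.9   -2.6] y-angle 101.55 roll -0.0 t 1.65
```

```bash
python3 -m jog '[[[1,-8,-109,-2,0],[1,-8,-109,-2,0],[1,-8,-109,-2,0],[1,-8,-109,-2,0]]]'
python3 -c "
from h import *
go([.47,-.255,.27],101.6)
m=camera_model('wrist');np.savez('w1.npz',**m)
cv2.imwrite('pics/w1.png',capture('wrist')[:,:,::-1])
cv2.imwrite('pics/t1.png',capture('top')[:,:,::-1])
cv2.imwrite('pics/s1.png',capture('side')[:,:,::-1])
"
```

```text
time_s: 2.15
tool_pos: [0.4691, -0.2523, 0.2689]
ee_rot: [-0.001, -0.101, 0.995, 0.001]
wrist_force: [-1.1, 0.9, -0.6]
opening: 0.999
tool shift mm [-0.4 -2.8 -1.1] y-angle 101.57 roll -0.0 t 2.15
```

View pics/w1.png

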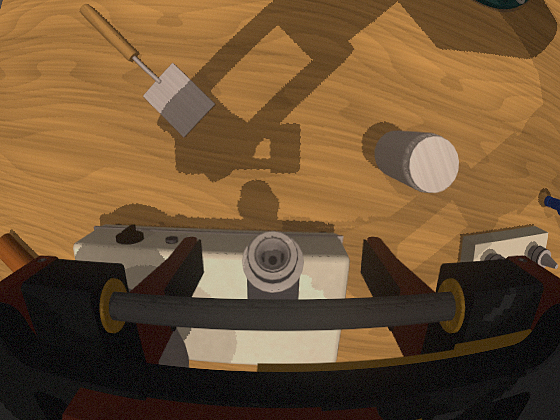

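View pics/s1.png

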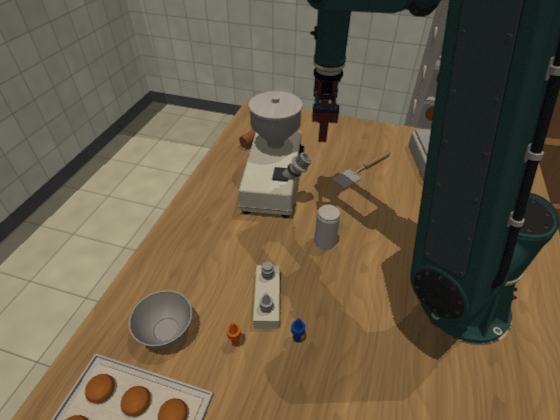

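```bash
python3 -c "
import cv2
s=cv2.imread('pics/w1.png')
cv2.imwrite('pics/w1c.png',cv2.resize(s[215:315,220:330],None,fx=6,fy=6,interpolation=cv2.INTER_CUBIC))
s=cv2.imread('pics/t1.png')
cv2.imwrite('pics/t1c.png',cv2.resize(s[140:240,295:435],None,fx=5,fy=5,interpolation=cv2.INTER_CUBIC))
"
```

```text
(no output)
```

View pics/w1c.png

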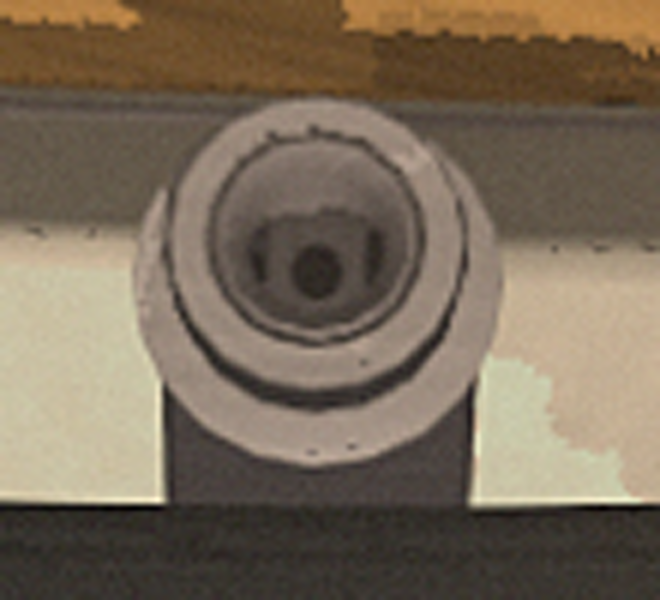

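View pics/t1c.png

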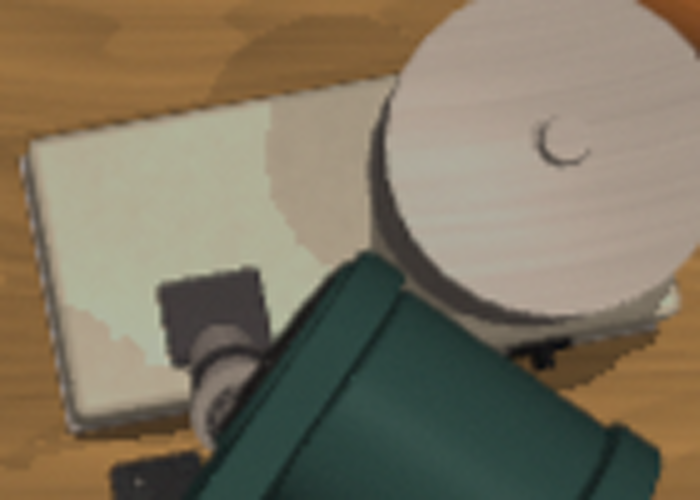

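Wrist view: the mouth ring is centred at about (272.2,254.6), with the dark catch button on its axis at about (272.2,259.8). I'll fit the coupler pose from all views.

```bash
cat > fit.py <<'E'
from h import *
w=dict(np.load('w1.npz'));s=np.sin(np.radians(35));c=np.cos(np.radians(35))
az=lambda a:np.array([np.cos(a)*s,np.sin(a)*s,c])
def res(p,full=False):
    M=p[:3];z=az(p[3])
    r=[proj('wrist',M,w)[0]-[272.2,254.6],proj('wrist',M-.0255*z,w)[0]-[272.2,259.8],
       proj('top',M)[0]-[346.1,228.3],proj('side',M)[0]-[306.6,158.8]]
    # machine front edge (robot-ward top edge) prior
    r=np.concatenate(r)
    return np.r_[r,(M[2]-.19)/.002, np.degrees(p[3]-np.radians(191.6))/2]
f=least_squares(res,[.509,-.25,.19,np.radians(191.6)])
print(f.x[:3].round(4),np.degrees(f.x[3]).round(2),f.fun.round(2))
o=get_obs();R=Rt(o);d=R.T@(f.x[:3]-o["tool_pos"])*1e3;print("mouth in tool frame mm",d.round(1))
# wrist only at z=.19
print(atz('wrist',(272.2,254.6),.19,w).round(4),atz('wrist',(272.2,259.8),.19-.0255*c,w).round(4))
for a,b in [((75,478),(300,427)),((30,192),(390,130))]:
    P=[atz("top",(295+q[0]/5-.4,130+q[1]/5-.4),.08) for q in (a,b)];d=P[1]-P[0];print("edge ang",np.degrees(np.arctan2(d[1],d[0])))
E
python3 fit.py
```

```text
[ 0.5101 -0.2526  0.1892] 191.07 [-0.09 -0.46  0.49  0.15  0.39 -0.5  -0.5  -1.27 -0.41 -0.27]
mouth in tool frame mm [-39.8  -9.3  80.2]
[ 0.5102 -0.2525  0.19  ] [ 0.5241 -0.2503  0.1691]
edge ang -77.49219227833672
edge ang -80.5820223304151
```

```bash
python3 - <<'E'
from h import *
go([.5152,-.2516,.1639],101.3)
a=np.radians(191.3);z=np.array([np.cos(a)*.5736,np.sin(a)*.5736,.8192])
print("draw back 15mm in tool",(Rt().T@(-z*15)).round(2))
E
```

```text
tool shift mm [-45.   -9.3 105.5] y-angle 101.66 roll 0.4 t 2.3
draw back 15mm in tool [-8.61 -0.06 12.29]
```

```bash
python3 -m jog '[[[0.45,-45,-9.3,30,0.4],[0.45,-45,-9.3,60,0.4],[0.45,-45,-9.3,85,0.4],[0.45,-45,-9.3,105,0.4],[0.45,-45,-9.3,105,0.4]]]'
python3 -c "
from h import *
go([.5152,-.2516,.1639],101.3)
m=camera_model('wrist');np.savez('w2.npz',**m)
i=capture('wrist')[:,:,::-1]
cv2.imwrite('pics/w2.png',cv2.resize(i[180:380,150:410],None,fx=3,fy=3,interpolation=cv2.INTER_CUBIC))
"
```

```text
time_s: 2.92
tool_pos: [0.5144, -0.2512, 0.1633]
ee_rot: [-0.001, -0.098, 0.995, 0.001]
wrist_force: [-0.5, -0.1, 0.5]
opening: 0.726
tool shift mm [-0.7 -0.5 -0.6] y-angle 101.27 roll -0.0 t 2.925
```

View pics/w2.png

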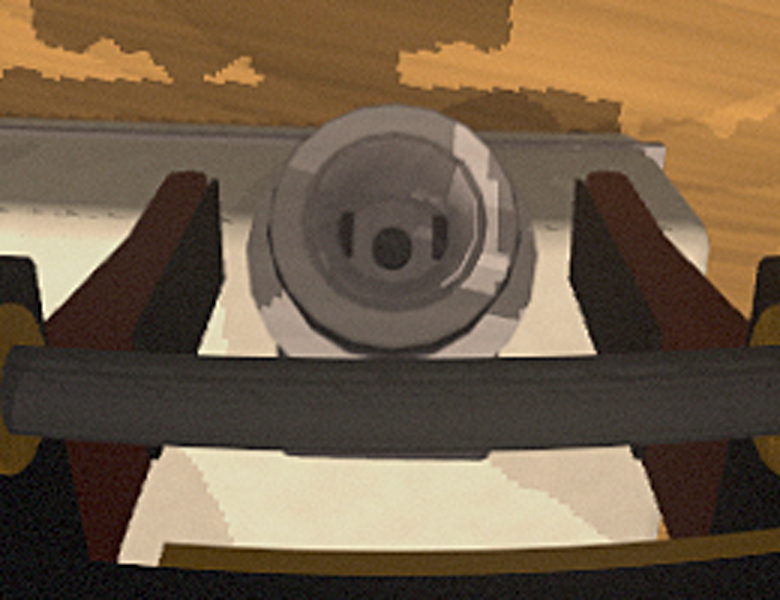

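The coupler, centred at crop x≈394, sits midway between the fingers at 213 and 580. Closing on the sleeve.

```bash
python3 -m jog '[[[-0.2,0,0,0,0],[-0.2,0,0,0,0],[-0.2,0,0,0,0],[-0.2,0,0,0,0]]]' 30
python3 -m jog '[[[-0.2,-2.3,0,3.3,0],[-0.2,-4.6,0,6.6,0],[-0.2,-6.3,0,9,0],[-0.2,-6.9,0,9.8,0]]]' 30; python3 -c "
from h import *
o=get_obs();print(o['wrist_force'],o['opening']*88)"
```

```text
time_s: 3.48
tool_pos: [0.5158, -0.2515, 0.1653]
ee_rot: [0.0, -0.097, 0.995, 0.001]
wrist_force: [-0.5, 5.1, 5.3]
opening: 0.477
time_s: 3.98
tool_pos: [0.5224, -0.2504, 0.1558]
ee_rot: [0.0, -0.097, 0.995, 0.001]
wrist_force: [-2.6, 4.6, 8.3]
opening: 0.48
[-2.6340069   4.5999322   8.26289529] 42.22893543804271
```

```bash
python3 -m jog '[[[-0.2,-1,0,1.4,0],[-0.2,-1.7,0,2.4,0],[-0.2,-2.3,0,3.3,0],[-0.2,-2.3,0,3.3,0]]]' 30; python3 -c "
from h import *
o=get_obs();print(o['tool_pos'],o['wrist_force'],o['opening']*88)
i=capture('wrist')[:,:,::-1]
cv2.imwrite('pics/w3.png',cv2.resize(i[180:380,150:410],None,fx=3,fy=3,interpolation=cv2.INTER_CUBIC))
"
```

```text
time_s: 4.47
tool_pos: [0.5246, -0.25, 0.1527]
ee_rot: [0.0, -0.097, 0.995, 0.001]
wrist_force: [-3.0, 6.4, 8.3]
opening: 0.484
[ 0.52456743 -0.24997204  0.1526714 ] [-2.98015269  6.35311154  8.25206755] 42.556813688340604
```

View pics/w3.png

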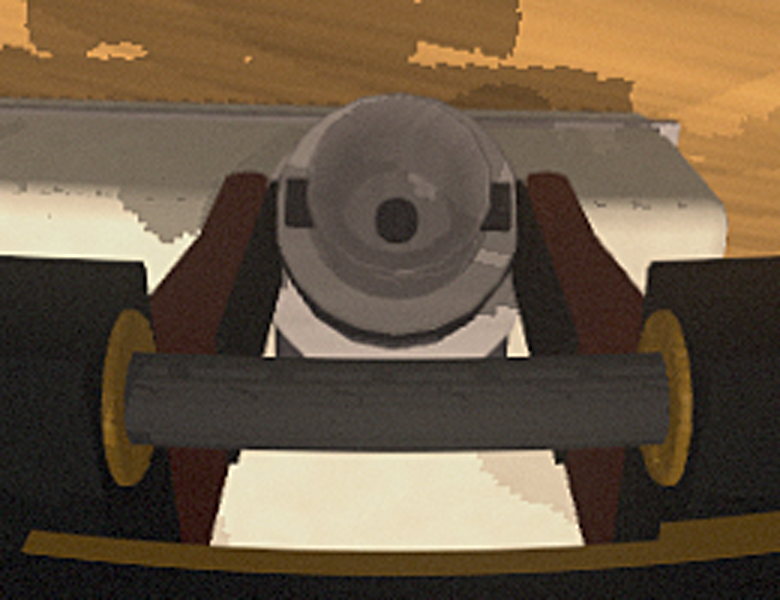

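```bash
python3 -m jog '[[[-0.2,-0.6,0,0.9,0],[-0.2,-1.1,0,1.6,0],[-0.2,-1.1,0,1.6,0]]]' 30
python3 -m jog '[[[0.4,0,0,0,0],[0.4,0,0,0,0],[0.4,0,0,0,0],[0.4,0,0,0,0]]]'; python3 -c "
from h import *
o=get_obs();print(o['tool_pos'],o['wrist_force'],o['opening']*88)
i=capture('wrist')[:,:,::-1]
cv2.imwrite('pics/w4.png',cv2.resize(i[180:380,150:410],None,fx=3,fy=3,interpolation=cv2.INTER_CUBIC))
"
```

```text
time_s: 4.9
tool_pos: [0.5249, -0.2499, 0.1521]
ee_rot: [-0.0, -0.097, 0.995, 0.001]
wrist_force: [-6.4, 5.6, 16.7]
opening: 0.481
time_s: 5.4
tool_pos: [0.5257, -0.2512, 0.1495]
ee_rot: [-0.0, -0.097, 0.995, 0.0]
wrist_force: [0.3, -0.1, 0.1]
opening: 0.696
[ 0.525743   -0.25124937  0.1495254 ] [ 0.26142191 -0.06220262  0.11192551] 61.24807021754333
```

View pics/w4.png

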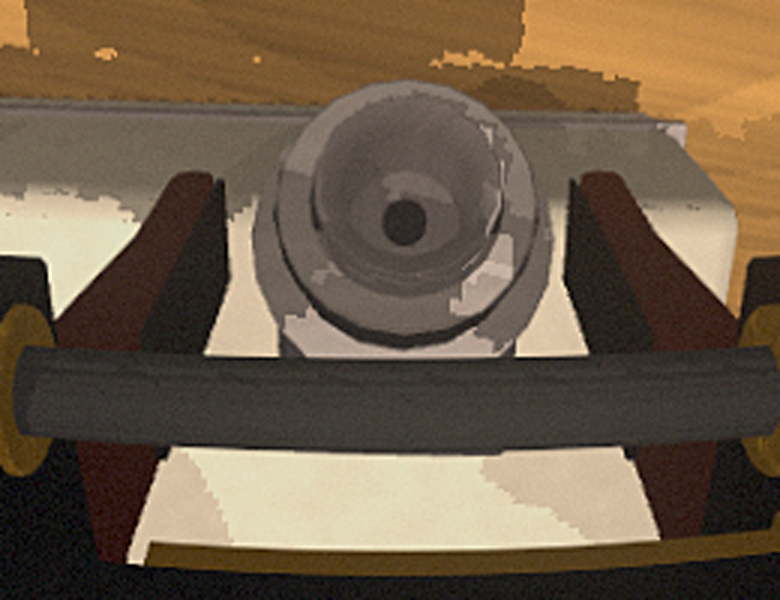

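The force rose to about 18 N at the hard stop. After release the sleeve stays back and the jaws are clear of the bore. Now to the rack to look at the nozzle.

```bash
python3 -c "
from h import *
go([.455,.19,.19],101.3)"
```

```text
tool shift mm [-16.2 446.6 -40.5] y-angle 101.19 roll -0.1 t 5.45
```

```bash
python3 -m jog '[[[0.4,0,0,-55,0],[0.4,0,0,-110,0],[0.8,-5,60,-110,0],[0.8,-10,120,-110,0],[0.8,-16,182,-110,0],[0.8,-16,244,-110,0],[0.8,-16,306,-80,0],[0.8,-16,368,-60,0],[0.8,-16,425,-40,0],[0.8,-16,446,-40,0],[0.8,-16,446,-40,0]]]'
python3 -c "
from h import *
go([.455,.19,.19],101.3)
m=camera_model('wrist');np.savez('w5.npz',**m)
i=capture('wrist')[:,:,::-1]
cv2.imwrite('pics/w5.png',i)
"
```

```text
time_s: 6.82
tool_pos: [0.4542, 0.1909, 0.1892]
ee_rot: [-0.0, -0.099, 0.995, -0.0]
wrist_force: [0.8, -1.0, -0.0]
opening: 0.903
tool shift mm [-0.6 -1.1 -0.8] y-angle 101.39 roll 0.1 t 6.825
```

View pics/w5.png

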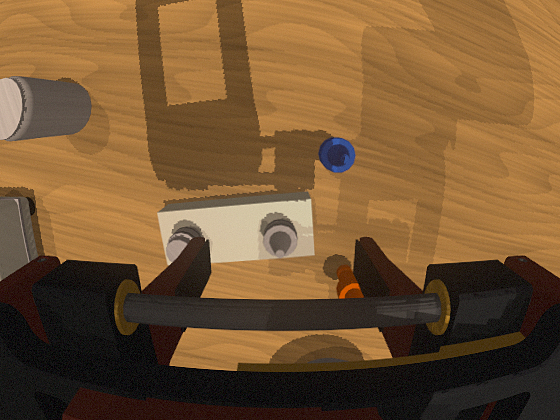

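```bash
python3 -c "
import cv2
s=cv2.imread('pics/w5.png')
cv2.imwrite('pics/w5c.png',cv2.resize(s[185:275,150:330],None,fx=4.4,fy=4.4,interpolation=cv2.INTER_CUBIC))
"
```

```text
(no output)
```

View pics/w5c.png

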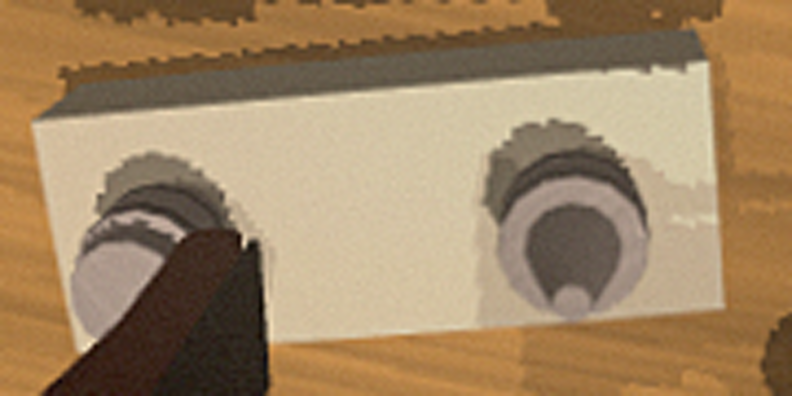

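```bash
python3 -c "
from h import *
w=dict(np.load('w5.npz'))
print(tri([ray('wrist',(280.1,241.0),w),ray('side',(266.4,302.6)),ray('top',(191.8,236.6))]))
print(tri([ray('wrist',(280.3,253.2),w),ray('side',(265.8,293.6)),ray('top',(188.6,236.6))]))
a=atz('wrist',(280.1,241.0),.074,w);b=atz('wrist',(280.3,253.2),.106,w);print(a,b)
print('orange',atz('top',(162.2,220),.07),'blue',atz('top',(180,267.5),.07))
H=np.array([.4938,.1975,.063]);R=Rt();print('orange in tool rel hub',R.T@(atz('top',(162.2,220),.07)-H)*1e3, R.T@(atz('top',(180,267.5),.07)-H)*1e3)
"
```

```text
(array([0.49450148, 0.19753672, 0.06948753]), [np.float64(1.7), np.float64(1.7), np.float64(0.3)])
(array([0.49300003, 0.19779967, 0.10933754]), [np.float64(0.6), np.float64(0.7), np.float64(0.7)])
[0.49470638 0.19722796 0.074     ] [0.49434582 0.19747549 0.106     ]
orange [0.5451192  0.28773947 0.07      ] blue [0.40198492 0.23149353 0.07      ]
orange in tool rel hub [-68.03104871  78.40754989  -7.06077124] [83.35876088 51.34929373 -7.00963195]
```

```bash
python3 -c "
from h import *
go([.4943,.1974,.0455],101.3)"
```

```text
tool shift mm [-40.3  -0.2 144.1] y-angle 101.32 roll 0.0 t 6.875
```

```bash
python3 -m jog '[[[0.4,-40,0,20,0],[0.4,-40,0,70,0],[0.4,-40,0,115,0],[0.4,-40.3,-0.2,140,0],[0.4,-40.3,-0.2,144,0],[0.4,-40.3,-0.2,144,0]]]'
python3 -c "
from h import *
go([.4943,.1974,.0455],101.3)
i=capture('wrist')[:,:,::-1]
cv2.imwrite('pics/w6.png',cv2.resize(i[150:350,150:410],None,fx=3,fy=3,interpolation=cv2.INTER_CUBIC))
"
```

```text
time_s: 7.62
tool_pos: [0.4954, 0.1964, 0.0464]
ee_rot: [0.0, -0.097, 0.995, -0.0]
wrist_force: [-0.4, 0.8, -0.0]
opening: 0.701
tool shift mm [0.9 1.2 0.9] y-angle 101.13 roll -0.2 t 7.625
```

View pics/w6.png

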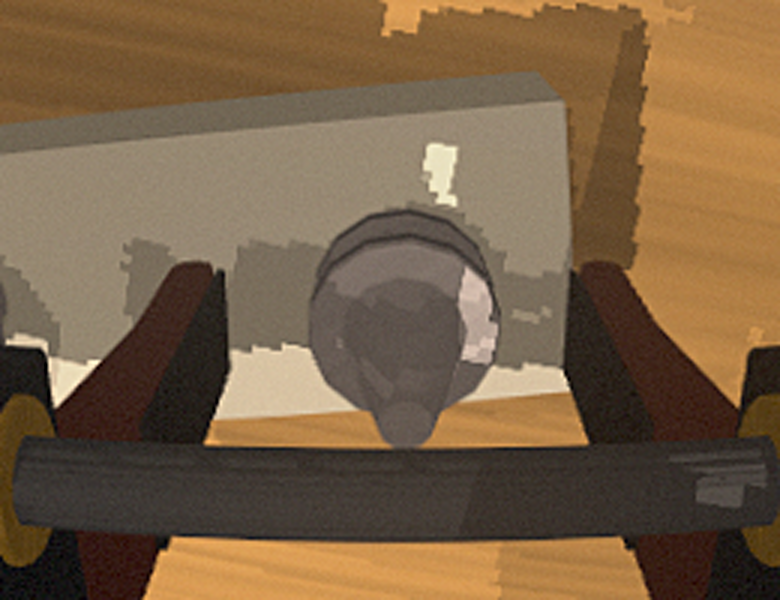

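The nozzle (crop x≈405) is about 1 mm off the mid-line between the fingers (397), so I'll grip it.

```bash
python3 -m jog '[[[0,0.5,0.8,0.5,0],[-0.6,0.5,0.8,0.5,0],[-0.6,0.5,0.8,0.5,0],[-0.6,0.5,0.8,0.5,0],[-0.6,0.5,0.8,0.5,0],[-0.6,0.5,0.8,0.5,0]]]' 25
python3 -c "
from h import *
o=get_obs();print(o['tool_pos'],o['wrist_force'],o['opening']*88)"
```

```text
time_s: 8.43
tool_pos: [0.4942, 0.1979, 0.0455]
ee_rot: [0.0, -0.097, 0.995, 0.0]
wrist_force: [-0.1, 0.3, 5.6]
opening: 0.383
[0.49422254 0.19792774 0.04553582] [-0.13880066  0.34997892  5.59158716] 33.71498098673546
```

The plan: the tool can only point down, so the nozzle has to pivot between the pads to get its 35° lean. I'll lift the foot to 8 mm deep in the well, loosen the grip, and draw the hub about 31 mm towards the robot. That way the well rim tilts the nozzle.

```bash
python3 -m jog '[[[-0.6,0,0,-12,0],[-0.6,0,0,-24,0],[-0.6,0,0,-24,0]]]' 25
python3 -m jog '[[[-0.6,1,0,0,0],[-0.6,2,0,0,0],[-0.6,5,0,-0.3,0],[-0.6,8,0,-0.5,0],[-0.6,11,0,-0.8,0],[-0.6,11,0,-0.8,0]]]' 8
python3 -c "
from h import *
o=get_obs();print(o['tool_pos'],o['wrist_force'],o['moment'],o['opening']*88)
i=capture('wrist')[:,:,::-1]
cv2.imwrite('pics/w7.png',i)
i=capture('side')[:,:,::-1]
cv2.imwrite('pics/s7.png',cv2.resize(i[200:350,200:350],None,fx=4,fy=4,interpolation=cv2.INTER_CUBIC))
"
```

```text
time_s: 8.8
tool_pos: [0.4946, 0.198, 0.0703]
ee_rot: [0.001, -0.098, 0.995, 0.0]
wrist_force: [0.1, -0.5, -2.2]
opening: 0.38
time_s: 9.55
tool_pos: [0.4827, 0.1956, 0.07]
ee_rot: [-0.0, -0.098, 0.995, -0.0]
wrist_force: [1.2, 0.4, -1.8]
opening: 0.383
[0.48267726 0.19556372 0.06995659] [ 1.162258    0.37339629 -1.76700818] [ 0.04269183 -0.14802706  0.04332725] 33.72741127084815
```

View pics/w7.png

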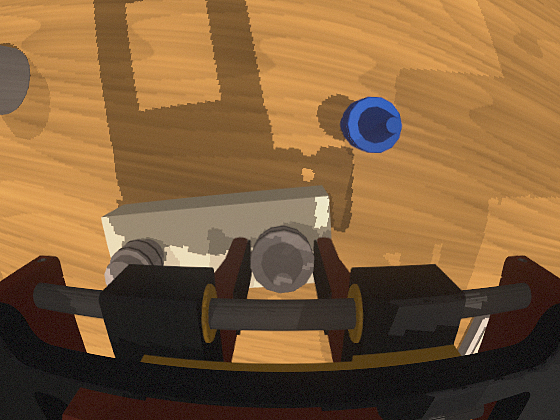

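View pics/s7.png

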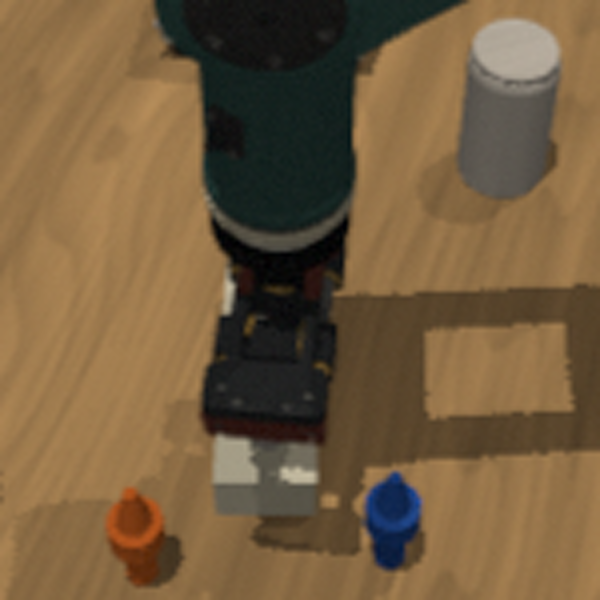

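It is tilting: the cone now points at the camera, the wrist force is only about 1.2 N, and the rack is unmoved. Continuing.

```bash
python3 -m jog '[[[-0.6,4,0,0.2,0],[-0.6,8,0,0.6,0],[-0.6,12,0,1.2,0],[-0.6,16,0,2,0],[-0.6,20,0,2.8,0],[-0.6,21.5,0,3.2,0],[-0.6,21.5,0,3.2,0]]]' 8
python3 -c "
from h import *
o=get_obs();print(o['tool_pos'],o['wrist_force'],o['moment'],o['opening']*88)
m=camera_model('wrist');np.savez('w8.npz',**m)
i=capture('wrist')[:,:,::-1]
cv2.imwrite('pics/w8.png',i)
cv2.imwrite('pics/w8c.png',cv2.resize(i[170:320,190:370],None,fx=4,fy=4,interpolation=cv2.INTER_CUBIC))
"
```

```text
time_s: 10.52
tool_pos: [0.4618, 0.1915, 0.0667]
ee_rot: [-0.0, -0.098, 0.995, -0.0]
wrist_force: [0.7, 0.0, -1.9]
opening: 0.379
[0.46180129 0.19145496 0.06673469] [ 0.71946104  0.01142954 -1.94424372] [ 0.04933305 -0.13692523  0.02743389] 33.36593769266629
```

View pics/w8c.png

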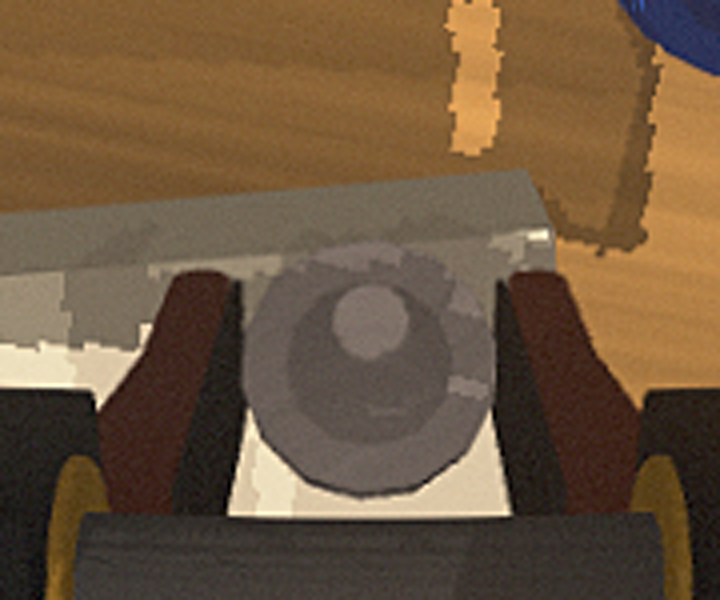

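```bash
cat > tilt.py <<'E'
from h import *
def tilt(wf,tip,hub):
    w=dict(np.load(wf));o=get_obs();R=Rt(o);T=o['tool_pos']
    def P(th,hx,hz,hy,s):
        return proj('wrist',T+R@(np.array([hx,hy,hz-18.7])/1e3+s*np.array([np.sin(th),0,-np.cos(th)])),w)[0]
    def res(p): return np.r_[P(*p,.043)-tip,P(*p,.011)-hub,(p[1])/3,(p[2])/2]
    f=least_squares(res,[.6,0,0,0],x_scale=[.1,1,1,1]);print(np.degrees(f.x[0]),f.x[1:],f.fun)
if __name__=="__main__":
    c=lambda x,y:np.array([190+x/4-.4,170+y/4-.4])
    tilt('w8.npz',c(370,322),c(368,366))
E
python3 tilt.py
```

```text
31.654482949651914 [-4.34969221 -0.87660854 -0.30979104] [-0.18895174  0.07664951  0.2326933  -0.36766135 -1.4498974  -0.43830427]
```

Tilt is about 32°. A few mm more, then I'll tighten, lift clear and check from the side.

```bash
python3 -m jog '[[[-0.6,2,0,0.5,0],[-0.6,4,0,1,0],[-0.6,4,0,1,0]]]' 10
python3 -m jog '[[[-0.6,0,0,0,0],[-0.6,0,0,0,0],[-0.6,0,0,-40,0],[-0.6,0,0,-90,0],[-0.6,0,0,-140,0],[-0.6,0,0,-180,0],[-0.6,0,0,-180,0]]]' 35
python3 -c "
from h import *
o=get_obs();print(o['tool_pos'],o['wrist_force'],o['moment'],o['opening']*88)
m=camera_model('wrist');np.savez('w9.npz',**m)
i=capture('wrist')[:,:,::-1]
cv2.imwrite('pics/w9c.png',cv2.resize(i[170:320,190:370],None,fx=4,fy=4,interpolation=cv2.INTER_CUBIC))
i=capture('side')[:,:,::-1]
cv2.imwrite('pics/s9.png',cv2.resize(i[150:350,180:380],None,fx=3,fy=3,interpolation=cv2.INTER_CUBIC))
"
```

```text
time_s: 10.95
tool_pos: [0.4578, 0.1907, 0.0657]
ee_rot: [-0.0, -0.098, 0.995, -0.0]
wrist_force: [1.6, -0.5, -1.2]
opening: 0.379
time_s: 11.82
tool_pos: [0.4597, 0.1912, 0.2487]
ee_rot: [0.003, -0.098, 0.995, 0.0]
wrist_force: [0.1, 0.2, -2.6]
opening: 0.373
[0.45966631 0.19121057 0.24866929] [ 0.07689519  0.23227076 -2.5573133 ] [ 0.06213643  0.00486116 -0.04398418] 32.85555984467683
```

View pics/w9c.png

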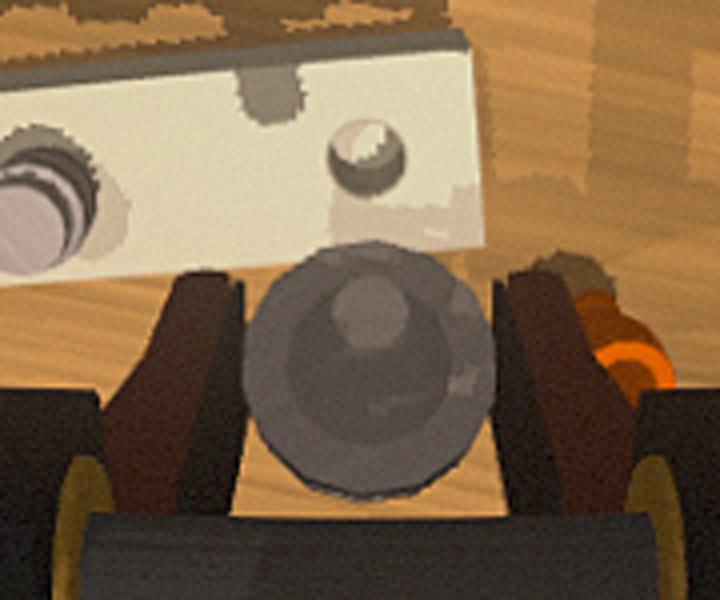

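View pics/s9.png

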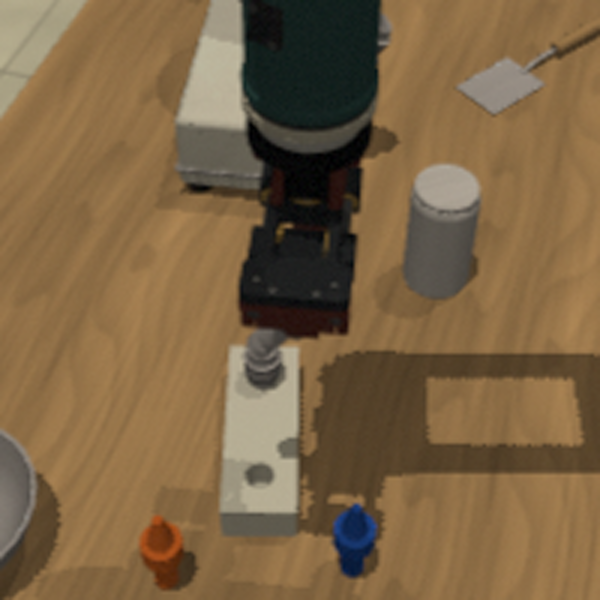

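```bash
python3 - <<'E'
from tilt import *
c=lambda x,y:np.array([190+x/4-.4,170+y/4-.4])
tilt('w9.npz',c(371,312),c(369,366))
E
```

```text
33.79738315913252 [-8.40092471 -1.7299639  -0.01705713] [-0.15549109  0.1529184   0.19037695 -0.7271643  -2.80030824 -0.86498195]
```

```bash
python3 - <<'E'
from h import *
w=dict(np.load('w9.npz'));o=get_obs();R=Rt(o);T=o['tool_pos']
# cam: Rc X + t ; X=R p+T
A=w['R']@R;b=w['R']@T+w['t']
print('cam pos tool mm',(-A.T@b*1e3).round(1),'axis',A[2].round(3))
def pt(p):return proj('wrist',np.array(p)/1e3,dict(intrinsics=w['intrinsics'],R=A,t=b))[0].round(1)
# w6: TCP (.4954,.1964,.0464) hub pos (.4943,.1974)
R6=R
for name,z,obs in (('hubtop',.074,(284.3,259)),('tip',.106,(285.6,291.3))):
    p=R.T@(np.array([.4943,.1974,z])-[.4954,.1964,.0464])*1e3;print(name,p.round(1),pt(p),obs)
# now: predictions for hx,theta
obs_tip=(190+371/4-.4,170+312/4-.4);obs_hub=(190+369/4-.4,170+363/4-.4);print('obs',obs_tip,obs_hub)
for hx in(0,-4,-8,-12):
  for th in(32,35,38):
    a=np.array([np.sin(np.radians(th)),0,-np.cos(np.radians(th))]);H=np.array([hx,0,-18.7])
    print(hx,th,pt(H+43*a),pt(H+11*a))
E
```

```text
cam pos tool mm [  67.3   -0.4 -185.4] axis [-0.26   0.001  0.966]
hubtop [  0.9   1.2 -27.6] [284.3 253.3] (284.3, 259)
tip [  1.    1.2 -59.6] [284.9 281.6] (285.6, 291.3)
obs (282.35, 247.6) (281.85, 260.35)
0 32 [282.3 230.9] [282.1 244.9]
0 35 [282.2 225.8] [282.1 243.8]
0 38 [282.2 220.8] [282.1 242.8]
-4 32 [282.2 239.8] [282.1 252. ]
-4 35 [282.2 234.7] [282.1 250.9]
-4 38 [282.2 229.7] [282.1 249.9]
-8 32 [282.2 248.5] [282.1 259. ]
-8 35 [282.2 243.4] [282.1 257.9]
-8 38 [282.2 238.4] [282.1 256.9]
-12 32 [282.2 257. ] [282.1 265.8]
-12 35 [282.2 251.9] [282.1 264.8]
-12 38 [282.2 246.9] [282.1 263.7]
```

```bash
cat > ins.py <<'E'
from h import *
import sys
M=np.array([.5101,-.2526,.19]);a=np.radians(191.3);z=np.array([np.cos(a)*.5736,np.sin(a)*.5736,.8192])
def tcp(out,hx=-7.5,hz=-17.5):
    H=M+(.055+out)*z
    R=Rt();return H-R@np.array([hx,0,hz])/1e3
if __name__=="__main__":
    t=tcp(float(sys.argv[1])/1e3);print(t.round(4));go(t,101.3);print((Rt().T@(-z*10)).round(2))
E
python3 ins.py 12
```

```text
[ 0.465  -0.2616  0.2274]
tool shift mm [  80.  -445.    17.8] y-angle 101.19 roll -0.1 t 11.925
[-5.75  0.01  8.18]
```

```bash
python3 -m jog '[[[-0.6,10,-50,-5,0],[-0.6,20,-110,-5,0],[-0.6,31,-170,-5,0],[-0.6,42,-230,-5,0],[-0.6,52,-290,-5,0],[-0.6,63,-350,-5,0],[-0.6,73,-410,-5,0],[-0.6,80,-440,-5,0],[-0.6,80,-445,5,0],[-0.6,80,-445,17,0],[-0.6,80,-445,17,0]]]' 35
python3 -c "
from h import *
o=get_obs();print(o['tool_pos'],o['wrist_force'])
m=camera_model('wrist');np.savez('w10.npz',**m)
i=capture('wrist')[:,:,::-1]
cv2.imwrite('pics/w10.png',cv2.resize(i[150:350,150:410],None,fx=3,fy=3,interpolation=cv2.INTER_CUBIC))
i=capture('side')[:,:,::-1]
cv2.imwrite('pics/s10.png',cv2.resize(i[90:210,240:380],None,fx=5,fy=5,interpolation=cv2.INTER_CUBIC))
"; python3 ins.py 12
```

```text
time_s: 13.3
tool_pos: [0.4645, -0.2589, 0.2265]
ee_rot: [-0.002, -0.098, 0.995, 0.002]
wrist_force: [-0.7, -0.2, -2.0]
opening: 0.376
[ 0.46446655 -0.25889612  0.22653205] [-0.71914757 -0.2455378  -1.9763232 ]
[ 0.465  -0.2616  0.2274]
tool shift mm [ 1.  -1.6  0.9] y-angle 101.28 roll -0.0 t 13.4
[-5.74 -0.01  8.19]
```

View pics/s10.png

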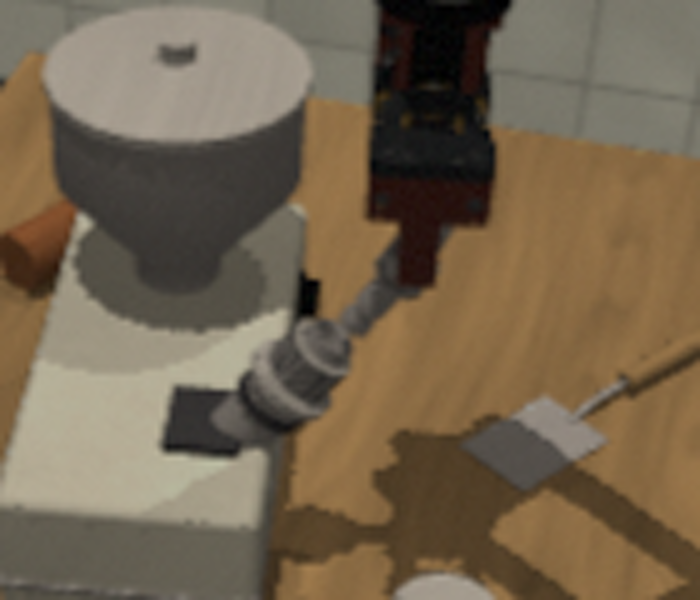

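View pics/w10.png

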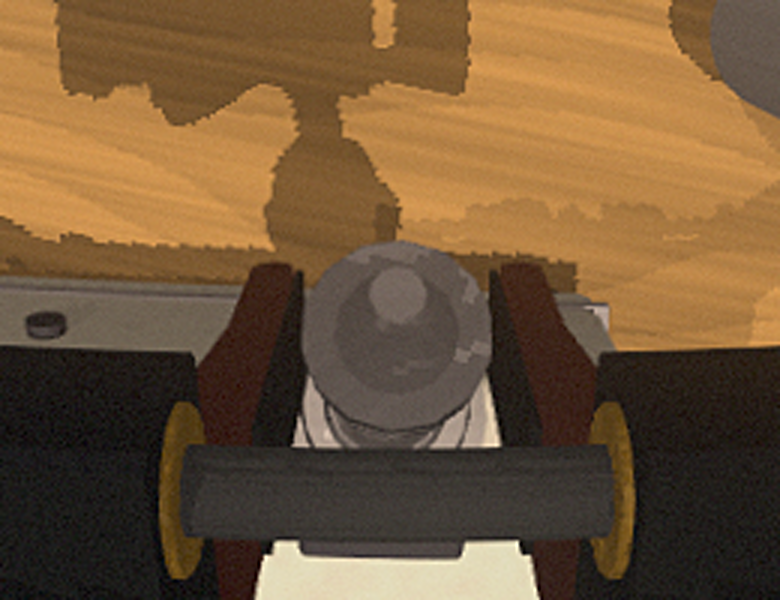

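The nozzle is tilted in line with the coupler, with its foot just outside the mouth. I'll overlay the predicted mouth and plug on the side view to check alignment.

```bash
python3 - <<'E'
from ins import *
i=cv2.imread('pics/s10.png')
o=get_obs();R=Rt(o);T=o['tool_pos'];y=np.array([-np.sin(a),np.cos(a),0]);
def circ(c,ax,r,col):
    u=y;v=np.cross(ax,u);q=np.array([c+r*(np.cos(t)*u+np.sin(t)*v) for t in np.linspace(0,2*np.pi,40)])
    p=(proj('side',q)-[240,90]+.5)*5-.5
    cv2.polylines(i,[p.round().astype(int)],True,col,1)
circ(M,z,.014,(0,255,255));circ(M-.0085*z,z,.022,(0,0,0)) if 0 else None
circ(M-.0405*z-0*z,z,.030,(255,0,0))
th=np.radians(35);ax=R@np.array([np.sin(th),0,-np.cos(th)])
H=T+R@np.array([-7.5,0,-17.5])/1e3
circ(H-.055*ax,ax,.010,(0,0,255));circ(H-.011*ax,ax,.017,(0,255,0))
cv2.imwrite('pics/s10o.png',i[180:480,180:530].repeat(2,0).repeat(2,1))
E
```

```text
(no output)
```

View pics/s10o.png

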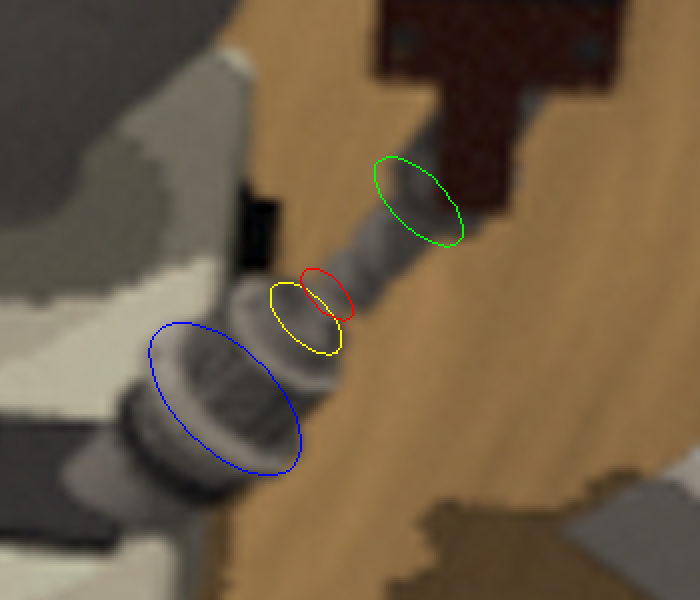

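In the side view the plug lies on the coupler axis to within about 1 mm. The foot is roughly 20 mm out, and the wrist view suggests a lateral correction of −1.7 mm. Now I'll advance along the axis and watch the forces.

```bash
python3 -m jog '[[[-0.6,0,-1.7,0,0],[-0.6,-2.9,-1.7,4.1,0],[-0.6,-5.7,-1.7,8.2,0],[-0.6,-8.6,-1.7,12.3,0],[-0.6,-8.6,-1.7,12.3,0]]]' 35
python3 -c "
from h import *
o=get_obs();print(o['tool_pos'],o['wrist_force'],o['moment'])
i=capture('wrist')[:,:,::-1]
cv2.imwrite('pics/w11.png',cv2.resize(i[150:350,150:410],None,fx=3,fy=3,interpolation=cv2.INTER_CUBIC))
i=capture('side')[:,:,::-1]
cv2.imwrite('pics/s11.png',cv2.resize(i[115:195,260:360],None,fx=7,fy=7,interpolation=cv2.INTER_CUBIC))
"; python3 ins.py 0
```

```text
time_s: 14.02
tool_pos: [0.4747, -0.2611, 0.216]
ee_rot: [-0.0, -0.098, 0.995, 0.0]
wrist_force: [-0.8, -0.3, -1.1]
opening: 0.37
[ 0.47466097 -0.26114523  0.21600578] [-0.78649708 -0.29217577 -1.0632236 ] [ 0.02623553 -0.02430675  0.01787573]
[ 0.4718 -0.2602  0.2176]
tool shift mm [ 2.6  1.6 -1.2] y-angle 101.2 roll -0.1 t 14.125
[-5.74  0.01  8.19]
```

View pics/s11.png

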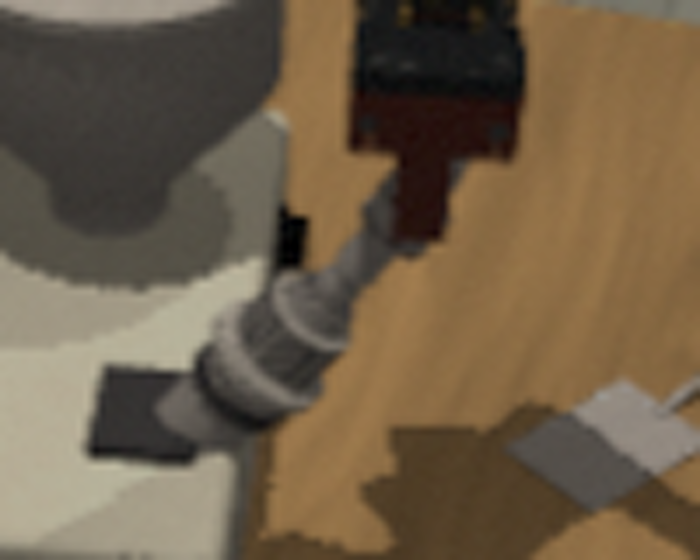

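View pics/w11.png

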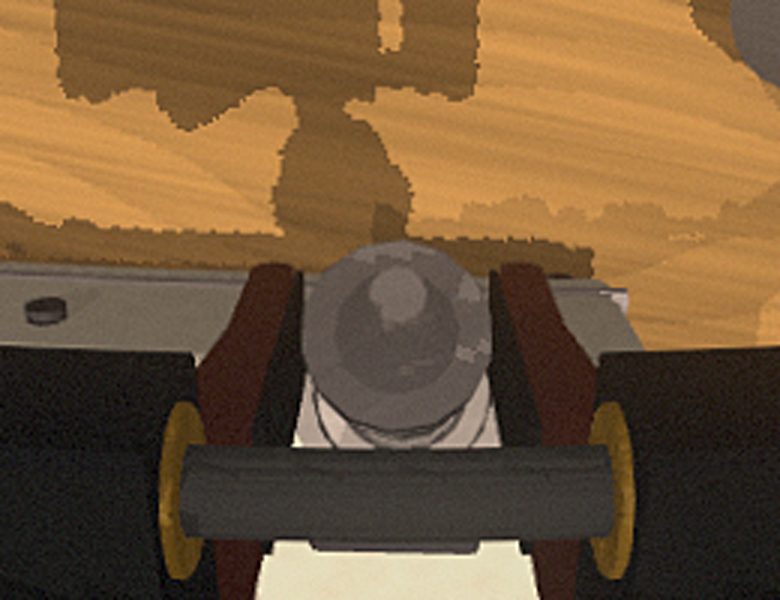

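```bash
python3 -m jog '[[[-0.6,0,1,0,0],[-0.6,-2.3,1,3.3,0],[-0.6,-4.6,1,6.5,0],[-0.6,-6.3,1,9,0],[-0.6,-6.3,1,9,0]]]' 35
python3 -c "
from h import *
o=get_obs();print(o['tool_pos'],o['wrist_force'],o['moment'])
i=capture('wrist')[:,:,::-1]
cv2.imwrite('pics/w12.png',cv2.resize(i[150:350,150:410],None,fx=3,fy=3,interpolation=cv2.INTER_CUBIC))
i=capture('side')[:,:,::-1]
cv2.imwrite('pics/s12.png',cv2.resize(i[115:195,260:360],None,fx=7,fy=7,interpolation=cv2.INTER_CUBIC))
"
```

```text
time_s: 14.75
tool_pos: [0.4808, -0.2587, 0.207]
ee_rot: [-0.0, -0.098, 0.995, 0.0]
wrist_force: [0.2, 1.5, -2.8]
opening: 0.376
[ 0.48078052 -0.25872829  0.20703255] [ 0.20637393  1.50688705 -2.78686915] [ 0.40804391 -0.08412314  0.0473308 ]
```

View pics/s12.png

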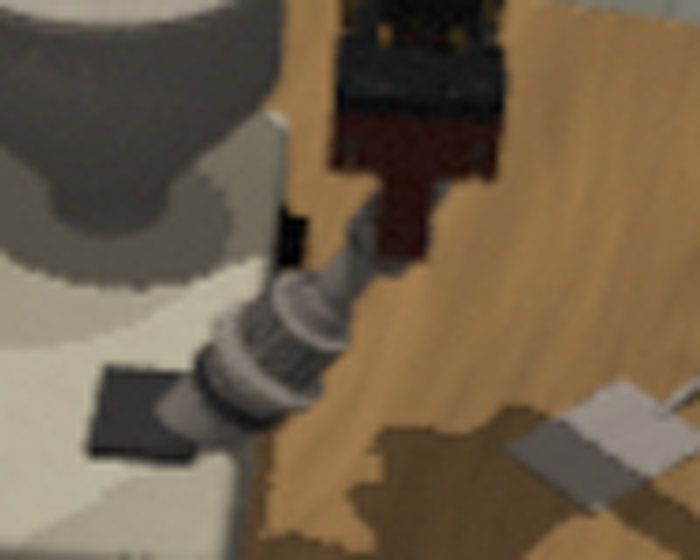

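View pics/w12.png

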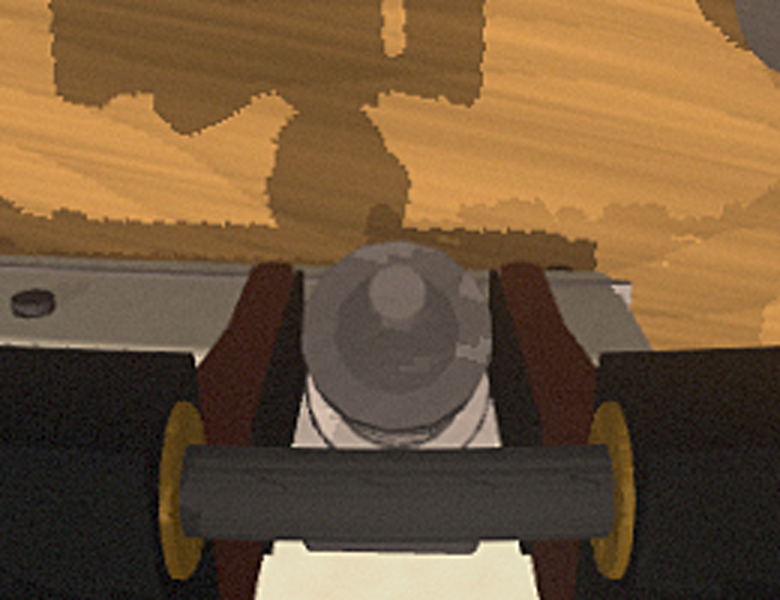

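```bash
python3 -m jog '[[[-0.6,0,0.6,0,0],[-0.6,-2.3,0.6,3.3,0],[-0.6,-4.6,0.6,6.5,0],[-0.6,-4.6,0.6,6.5,0]]]' 35
python3 -c "
from h import *
o=get_obs();print(o['tool_pos'],o['wrist_force'],o['moment'],Rt().T@o['wrist_force'])"
```

```text
time_s: 15.35
tool_pos: [0.4852, -0.2578, 0.2007]
ee_rot: [-0.0, -0.098, 0.995, -0.0]
wrist_force: [-0.4, 0.2, -1.3]
opening: 0.376
[ 0.48522832 -0.25777327  0.20068714] [-0.38774387  0.21698348 -1.32876813] [ 0.10041754 -0.04450484 -0.02028657] [0.33795778 0.28836418 1.32878988]
```

```bash
python3 ins.py -30; python3 -m jog '[[[-0.6,-2.3,0,3.3,0],[-0.6,-4.6,0,6.5,0],[-0.6,-5.7,0,8.2,0],[-0.6,-5.7,0,8.2,0]]]' 35
python3 -c "
from h import *
o=get_obs();print(o['tool_pos'],o['wrist_force'],o['moment'],Rt().T@o['wrist_force'])
i=capture('wrist')[:,:,::-1]
cv2.imwrite('pics/w13.png',cv2.resize(i[150:350,150:410],None,fx=3,fy=3,interpolation=cv2.INTER_CUBIC))
i=capture('side')[:,:,::-1]
cv2.imwrite('pics/s13.png',cv2.resize(i[115:195,260:360],None,fx=7,fy=7,interpolation=cv2.INTER_CUBIC))
"
```

```text
[ 0.4887 -0.2569  0.193 ]
tool shift mm [-3.6  0.2  7.7] y-angle 101.2 roll -0.1 t 15.35
[-5.74  0.01  8.19]
time_s: 15.85
tool_pos: [0.4892, -0.2571, 0.1941]
ee_rot: [-0.001, -0.098, 0.995, -0.001]
wrist_force: [-7.5, 1.3, 11.7]
opening: 0.375
[ 0.4892395  -0.25705085  0.19408415] [-7.49779456  1.32799531 11.73865589] [0.26822144 1.41642939 0.07458948] [  7.12776589   2.7505631  -11.72202598]
```

View pics/s13.png

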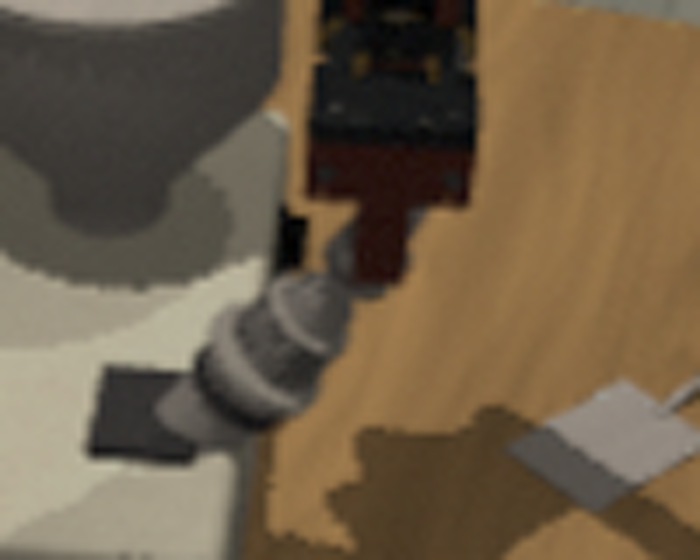

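View pics/w13.png

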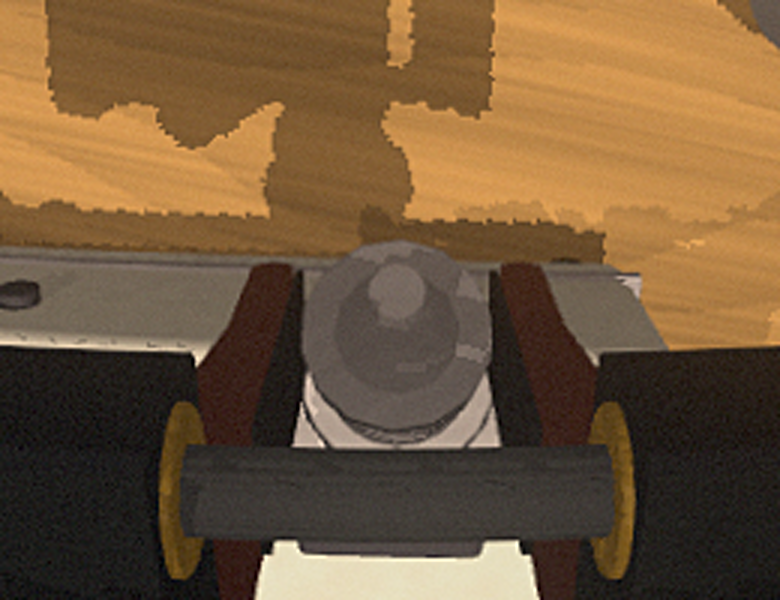

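Axial force is 14 N, so the plug is probably on the button. I'll tighten and push further.

```bash
python3 -m jog '[[[-0.6,0,0.5,0,0],[-0.6,-1,0.5,1.4,0],[-0.6,-2,0.5,2.8,0],[-0.6,-2,0.5,2.8,0]]]' 55
python3 -c "
from h import *
o=get_obs();print(o['tool_pos'],o['wrist_force'],o['moment'],Rt().T@o['wrist_force'])"
```

```text
time_s: 16.45
tool_pos: [0.4899, -0.2569, 0.1922]
ee_rot: [-0.002, -0.098, 0.995, -0.001]
wrist_force: [-14.0, -0.5, 20.3]
opening: 0.368
[ 0.48991418 -0.25687792  0.19219756] [-13.99233869  -0.49948948  20.25709413] [-0.04411276  2.37509696  0.00673811] [ 13.91850705   2.19452975 -20.19515029]
```

```bash
python3 -m jog '[[[-0.6,-0.6,0,0.8,0],[-0.6,-1.2,0,1.6,0],[-0.6,-1.2,0,1.6,0]]]' 55
python3 -c "
from h import *
o=get_obs();print(o['tool_pos'],o['wrist_force'],o['moment'],Rt().T@o['wrist_force'])
i=capture('wrist')[:,:,::-1]
cv2.imwrite('pics/w14.png',cv2.resize(i[150:350,150:410],None,fx=3,fy=3,interpolation=cv2.INTER_CUBIC))
i=capture('side')[:,:,::-1]
cv2.imwrite('pics/s14.png',cv2.resize(i[115:195,260:360],None,fx=7,fy=7,interpolation=cv2.INTER_CUBIC))
"
```

```text
time_s: 16.82
tool_pos: [0.4898, -0.257, 0.192]
ee_rot: [-0.003, -0.098, 0.995, -0.002]
wrist_force: [-20.4, -0.2, 32.6]
opening: 0.371
[ 0.48976124 -0.25698683  0.19196969] [-20.36864882  -0.15918669  32.58494576] [0.09385693 3.61540076 0.08534909] [ 20.2302435    3.73125221 -32.45767845]
```

View pics/s14.png

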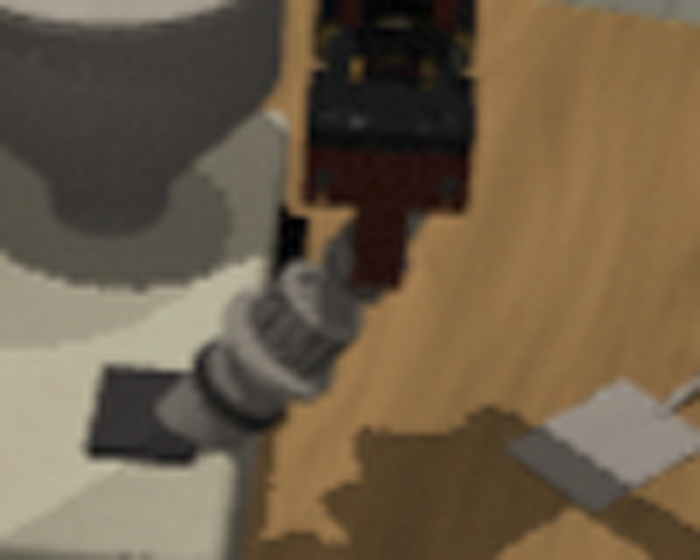

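View pics/w14.png

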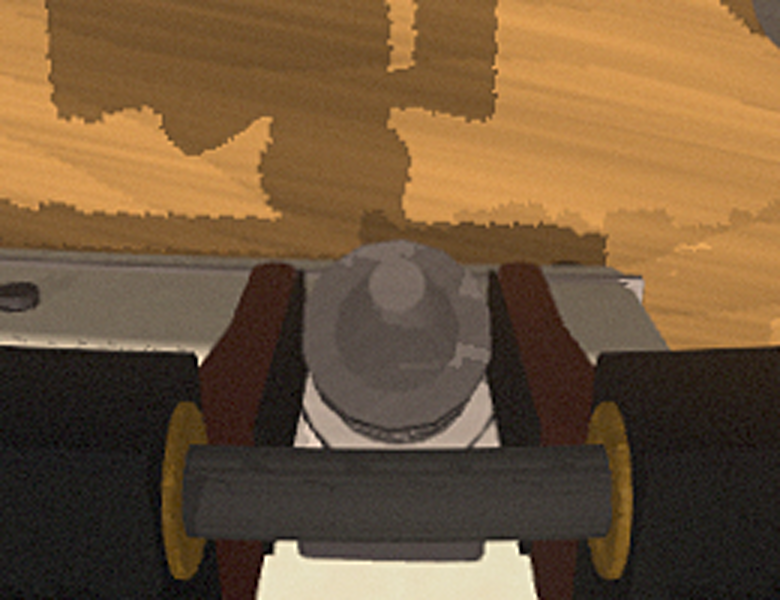

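The sleeve has sprung forward: the dark neck now shows behind the collar, and the plug is hard on the floor. I'll ease off with a gentle outward tug as a lock test, then let go.

```bash
python3 -m jog '[[[-0.6,1.5,0,-2.1,0],[-0.6,3,0,-4.2,0],[-0.6,3.3,0,-4.7,0],[-0.6,3.3,0,-4.7,0]]]' 55
python3 -c "
from h import *
o=get_obs();print(o['tool_pos'],o['wrist_force'],Rt().T@o['wrist_force'])"
```

```text
time_s: 17.42
tool_pos: [0.4905, -0.2562, 0.193]
ee_rot: [-0.0, -0.098, 0.995, -0.0]
wrist_force: [-1.7, -1.7, 2.9]
opening: 0.368
[ 0.49052211 -0.25624503  0.19300894] [-1.68672017 -1.71258031  2.94010961] [ 1.98791754 -1.35336522 -2.93918137]
```

```bash
python3 -m jog '[[[-0.6,1,0,-1.5,0],[-0.6,2,0,-2.8,0],[-0.6,2,0,-2.8,0]]]' 55
python3 -c "
from h import *
o=get_obs();print(o['tool_pos'],o['wrist_force'],Rt().T@o['wrist_force'])"
```

```text
time_s: 17.8
tool_pos: [0.489, -0.2562, 0.1952]
ee_rot: [0.0, -0.097, 0.995, 0.0]
wrist_force: [3.6, 0.1, -7.2]
opening: 0.372
[ 0.4890375  -0.25615693  0.19524241] [ 3.64275558  0.09586343 -7.17358577] [-3.58645467 -0.61650001  7.1761035 ]
```

It resists the tug with about 8 N, so it is locked. Releasing and retreating.

```bash
python3 -m jog '[[[-0.6,-0.8,0,1,0],[0.3,-0.8,0,1,0],[0.3,-0.8,0,1,0],[0.3,-0.8,0,1,0],[0.3,-0.8,0,1,0],[0.3,-0.8,0,-10,0],[0.3,-0.8,0,-50,0],[0.3,-0.8,0,-100,0],[0.3,60,0,-130,0],[0.3,100,0,-130,0],[0.3,100,0,-130,0]]]' 55
python3 -c "
from h import *
o=get_obs();print(o['tool_pos'],o['wrist_force'],o['opening'])
m=camera_model('wrist');np.savez('w15.npz',**m)
i=capture('wrist')[:,:,::-1]
cv2.imwrite('pics/w15.png',cv2.resize(i[180:320,190:370],None,fx=4,fy=4,interpolation=cv2.INTER_CUBIC))
s=capture('side')[:,:,::-1];cv2.imwrite('pics/s15f.png',s)
cv2.imwrite('pics/s15.png',cv2.resize(s[115:195,260:360],None,fx=7,fy=7,interpolation=cv2.INTER_CUBIC))
cv2.imwrite('pics/t15.png',capture('top')[:,:,::-1])
"
```

```text
time_s: 19.18
tool_pos: [0.3885, -0.2763, 0.3276]
ee_rot: [0.0, -0.096, 0.995, -0.001]
wrist_force: [0.8, 0.2, 1.3]
opening: 0.65
[ 0.38853498 -0.27627625  0.32756027] [0.7898606  0.23735316 1.30555122] 0.649713662667643
```

View pics/s15.png

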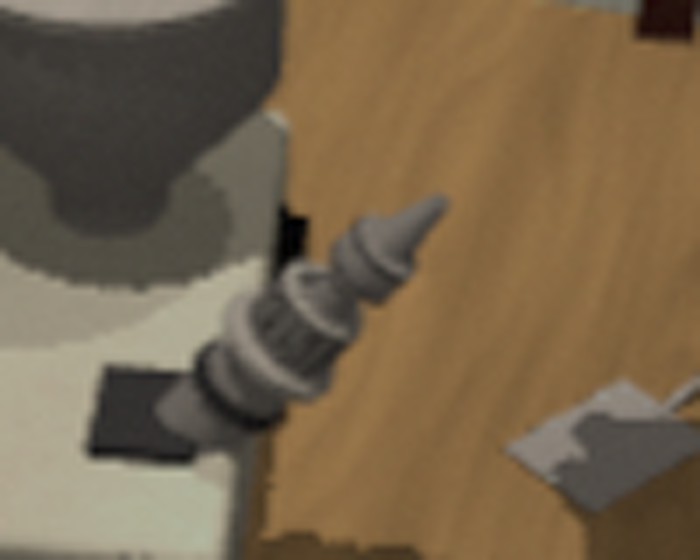

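View pics/w15.png

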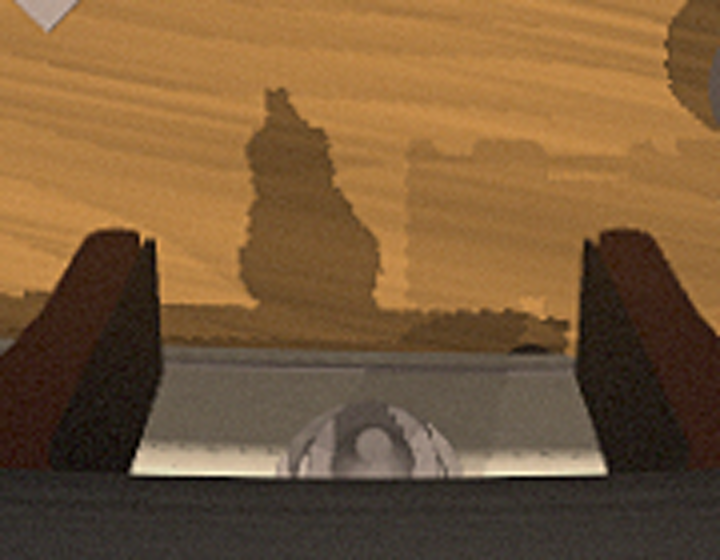

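View pics/s15f.png

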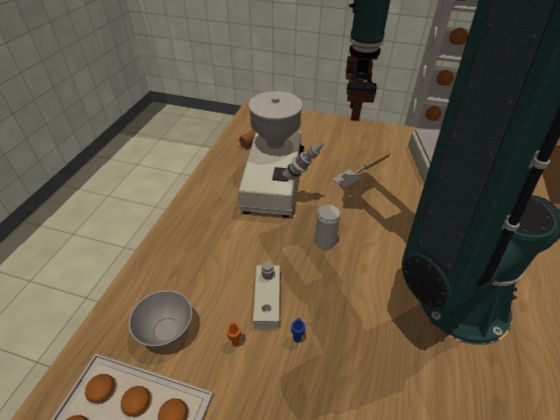

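```bash
python3 - <<'E'
from ins import *
a0=cv2.imread('pics/side0.png');b=cv2.imread('pics/s15f.png')
st=np.hstack([x[130:190,270:330] for x in(a0,b)])
cv2.imwrite('pics/cmp.png',cv2.resize(st,None,fx=6,fy=6,interpolation=cv2.INTER_CUBIC))
print('tip pred',proj('side',M+.068*z)+[.5,1.27],'seen',(260+440/7-.4,115+202/7-.4))
E
```

```text
tip pred [[320.80136601 144.2705744 ]] seen (322.45714285714286, 143.45714285714286)
```

View pics/cmp.png

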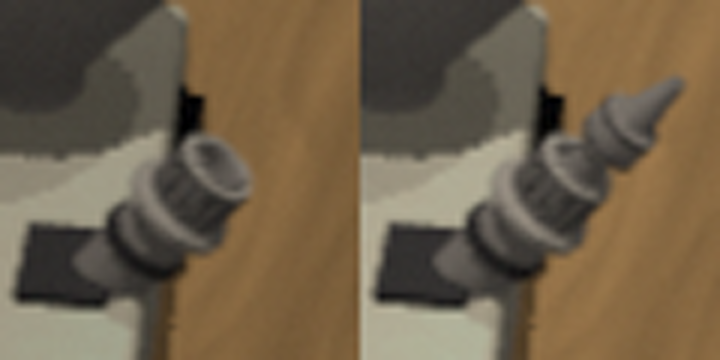

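The sleeve matches its starting position. The tip shows 1 to 2 px further out than predicted, so I'll check the seating depth with an overlay.

```bash
cat > ov.py <<'E'
from ins import *
def ov(src,dst,outs=(0,5)):
    i=cv2.imread(src)[130:180,280:335];i=cv2.resize(i,None,fx=12,fy=12,interpolation=cv2.INTER_CUBIC)
    y=np.array([-np.sin(a),np.cos(a),0]);v=np.cross(z,y);off=np.array([.5,1.27])
    for out,col in zip(outs,((0,255,0),(0,0,255))):
        for s,r in ((14,17),(36,17),(36,11),(68,4)):
            q=np.array([M+(s+out)/1e3*z+r/1e3*(np.cos(t)*y+np.sin(t)*v) for t in np.linspace(0,2*np.pi,50)])
            p=((proj('side',q)+off-[280,130]+.5)*12-.5).round().astype(int);cv2.polylines(i,[p],True,col,1)
    for d,r in ((0,14),(2,22),(32,30)):
        q=np.array([M-d/1e3*z+r/1e3*(np.cos(t)*y+np.sin(t)*v) for t in np.linspace(0,2*np.pi,50)])
        p=((proj('side',q)+off-[280,130]+.5)*12-.5).round().astype(int);cv2.polylines(i,[p],True,(0,255,255),1)
    cv2.imwrite(dst,i)
if __name__=="__main__": ov('pics/s15f.png','pics/ov15.png')
E
python3 ov.py
```

```text
(no output)
```

View pics/ov15.png

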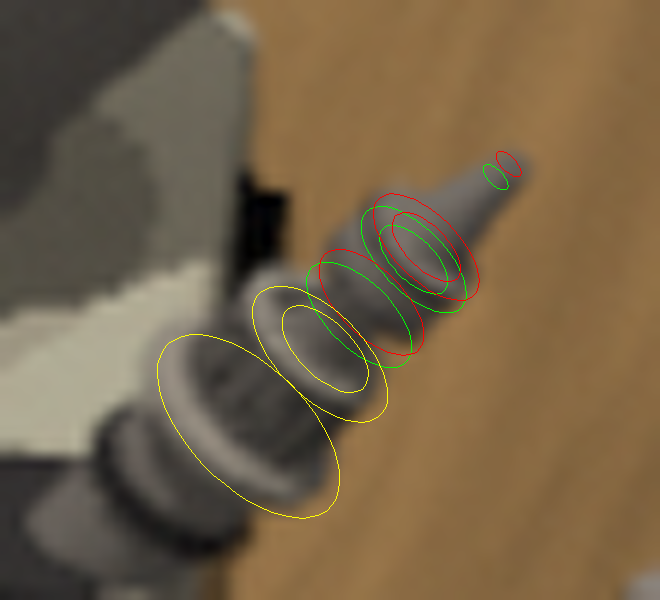

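```bash
python3 -c "
from h import *
go([.455,-.265,.31],101.3)
s=cv2.imread('pics/t15.png');cv2.imwrite('pics/t15c.png',cv2.resize(s[190:250,310:380],None,fx=9,fy=9,interpolation=cv2.INTER_CUBIC))"
```

```text
tool shift mm [-64.8  -1.6  16.3] y-angle 101.18 roll -0.1 t 19.325
```

View pics/t15c.png

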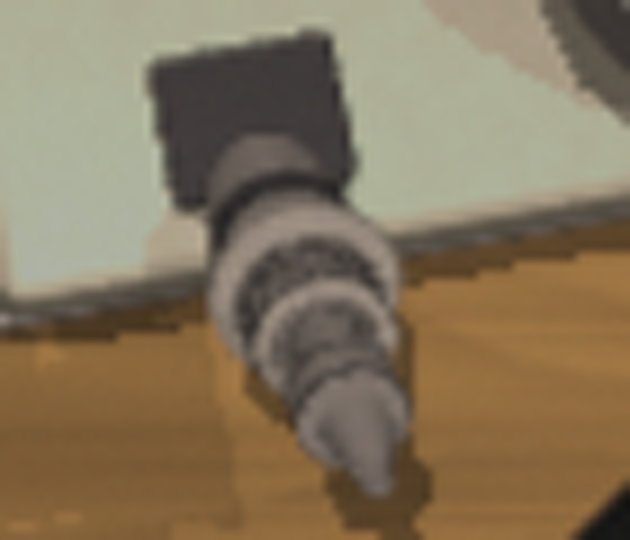

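```bash
python3 - <<'E'
from ins import *
# mouth: sleeve front ring centre: side ov px (310,331)->, top crop (326,330)
mouth=tri([ray('side',(280+310/12-.5,130+331/12-.5)),ray('top',(310+326/9-.4,190+333/9-.4))])
tip=tri([ray('side',(280+514/12-.5,130+165/12-.5)),ray('top',(310+376/9-.4,190+484/9-.4))])
hub=tri([ray('side',(280+424/12-.5,130+238/12-.5)),ray('top',(310+354/9-.4,190+420/9-.4))])
for n,p in(('mouth',mouth),('hubtop',hub),('tip',tip)):
    d=(p[0]-mouth[0])*1e3;print(n,p[0].round(4),p[1],'along',(d@z).round(1),'y',(d@np.array([-np.sin(a),np.cos(a),0])).round(1),'up',(d@np.cross(z,[-np.sin(a),np.cos(a),0])).round(1))
E
```

```text
mouth [ 0.5127 -0.2506  0.1918] [np.float64(0.5), np.float64(0.5)] along 0.0 y 0.0 up 0.0
hubtop [ 0.4853 -0.2544  0.2239] [np.float64(0.2), np.float64(0.2)] along 42.2 y -1.6 up -4.2
tip [ 0.4653 -0.2574  0.2481] [np.float64(0.0), np.float64(0.0)] along 73.5 y -2.7 up -6.9
```

The sleeve is locked forward, but the nozzle sits about 4 mm out in its groove slack, which is likely my tug plus the button spring. I'll regrip the hub, press it fully home and release without pulling.

```bash
python3 -c "
from h import *
go([.4905,-.256,.196],101.3)"
```

```text
tool shift mm [-101.2    0.4  130.4] y-angle 101.18 roll -0.1 t 19.325
```

```bash
python3 -m jog '[[[0.3,-50,0.4,15,0],[0.3,-101,0.4,28,0],[0.3,-101,0.4,70,0],[0.3,-101,0.4,110,0],[0.3,-101,0.4,130,0],[0.3,-101,0.4,130,0],[-0.6,-101,0.4,130,0],[-0.6,-101,0.4,130,0],[-0.6,-101,0.4,130,0],[-0.6,-101,0.4,130,0]]]' 40
python3 -c "
from h import *
o=get_obs();print(o['tool_pos'],o['wrist_force'],o['opening']*88)"
```

```text
time_s: 20.58
tool_pos: [0.4899, -0.2563, 0.1968]
ee_rot: [0.001, -0.097, 0.995, -0.001]
wrist_force: [-0.0, -0.1, 2.8]
opening: 0.364
[ 0.48988794 -0.25629381  0.19679995] [-1.26229025e-03 -1.00627691e-01  2.84022047e+00] 32.04262278827837
```

```bash
python3 -m jog '[[[-0.6,-1.7,0,2.5,0],[-0.6,-2.9,0,4.1,0],[-0.6,-3.5,0,5,0],[-0.6,-3.5,0,5,0]]]' 50
python3 -c "
from h import *
o=get_obs();print(o['tool_pos'],o['wrist_force'],o['opening']*88)"
```

```text
time_s: 21.08
tool_pos: [0.4912, -0.2564, 0.1946]
ee_rot: [-0.001, -0.098, 0.995, -0.002]
wrist_force: [-11.8, 0.3, 28.5]
opening: 0.36
[ 0.49119518 -0.25640536  0.19462666] [-11.82885658   0.34295941  28.45702087] 31.68558177851489
```

```bash
python3 -m jog '[[[-0.6,1,0,-1.4,0],[-0.6,1.4,0,-2,0],[-0.6,1.4,0,-2,0]]]' 50
python3 -c "
from h import *
o=get_obs();print(o['tool_pos'],o['wrist_force'],o['opening']*88)"
python3 -m jog '[[[0.3,0,0,0,0],[0.3,0,0,0,0],[0.3,0,0,0,0],[0.3,0,0,0,0],[0.3,0,0,-15,0],[0.3,0,0,-60,0],[0.3,0,0,-110,0],[0.3,60,0,-140,0],[0.3,120,0,-140,0],[0.3,120,0,-140,0]]]'
python3 -c "
from h import *
o=get_obs();print(o['tool_pos'],o['wrist_force'],o['opening'])
s=capture('side')[:,:,::-1];cv2.imwrite('pics/s16f.png',s)
cv2.imwrite('pics/s16.png',cv2.resize(s[130:180,280:335],None,fx=12,fy=12,interpolation=cv2.INTER_CUBIC))
s=capture('top')[:,:,::-1];cv2.imwrite('pics/t16.png',s)
cv2.imwrite('pics/t16c.png',cv2.resize(s[190:250,310:380],None,fx=9,fy=9,interpolation=cv2.INTER_CUBIC))
"
```

```text
time_s: 21.45
tool_pos: [0.4912, -0.2563, 0.1949]
ee_rot: [0.0, -0.097, 0.995, -0.001]
wrist_force: [-6.1, -0.6, 13.9]
opening: 0.357
[ 0.49117141 -0.25631195  0.19491366] [-6.07937851 -0.6495203  13.88528169] 31.453050865955955
time_s: 22.7
tool_pos: [0.371, -0.2792, 0.3347]
ee_rot: [0.0, -0.096, 0.995, -0.001]
wrist_force: [-0.2, 0.4, -0.0]
opening: 0.648
[ 0.37098875 -0.27916371  0.33470725] [-0.18413419  0.35671153 -0.00704094] 0.6482438379300464
```

View pics/s16.png

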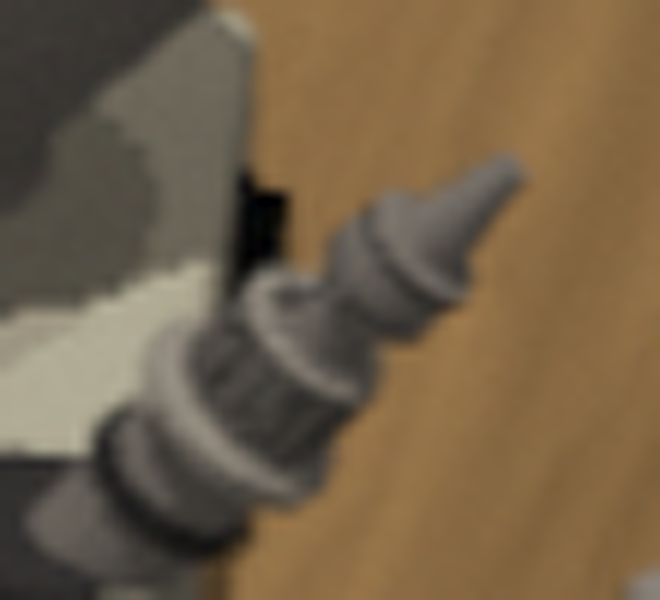

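View pics/t16c.png

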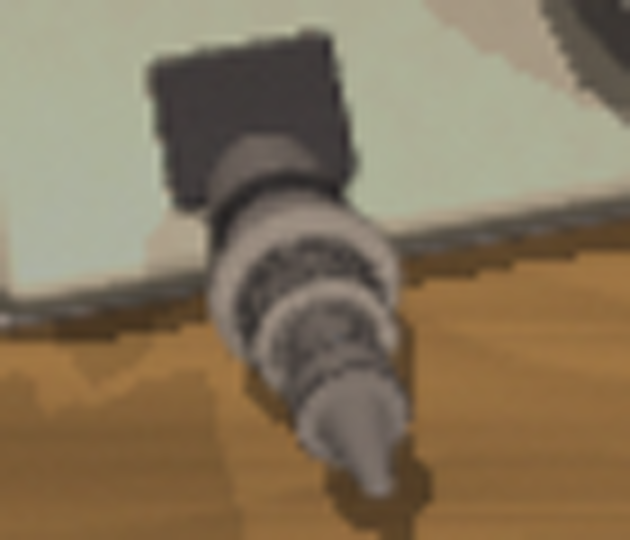

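View pics/t16.png

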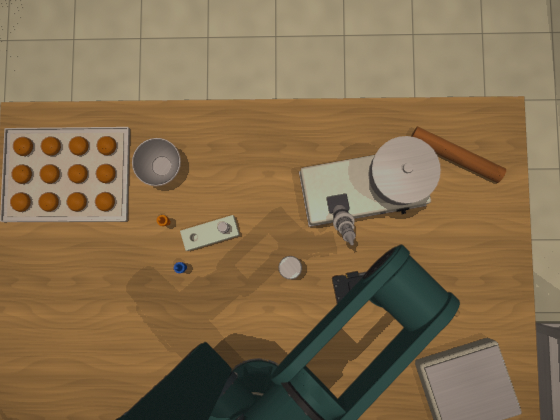

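After a second full press (30 N against the floor) and a release with no pull, the nozzle rests exactly where it did before, so this is its natural locked position. The sleeve is forward, the wide nozzle is still in its stand, and the bowl, shaker and spatula are unmoved. Handing in.

```bash
python3 -c "
from rig import *
print(sign_off()); print(get_obs()['time_s'])"
```

```text
the job is handed in; nothing more can be done
None
the job is handed in; nothing more can be done
```

The slim nozzle is in the coupler with the sleeve sprung fully forward, and the job was handed in at about 23 s of the 64 s allowed. One check did not fully agree: the nozzle appears to sit slightly further out than the text's home position (details below).

**What I did:**
- **Sleeve:** I gripped it and drew it back to its hard stop, where the force rose to about 18 N. When I let go, it stayed back and the jaws were clear of the bore.
- **Nozzle:** I took the steel slim nozzle out of its stand. The tool can only point down, so I leaned the nozzle about 35° between the pads, using the well rim.
- **Fitting:** I slid it in along the coupler's axis and pressed it to the floor at about 38 N. The sleeve sprang forward, and I let go.

**Last checks:**
- **Lock:** In the side view the sleeve matches its starting forward position. The nozzle resisted an outward tug of about 8 N.
- **Rest of the scene:** The wide nozzle is still in its stand. In the final top view the stand, bowl and shaker are where they were at the start. The spatula was hidden under the arm there; it looked unmoved in the earlier side view. The gripper was touching nothing.
- **Disagreement:** By triangulation the nozzle's tip and hub sit about 4 mm further out than the text's home position, give or take about 2 mm, with a droop of about 5°. I pressed it home again to about 30 N and released without pulling, and it came to rest in the same place. I put that down to slack in the locked groove or the button's spring, plus camera error, but I could not confirm which.

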